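# Load the hex bars into the collet fixture

### The arm

A 6-joint arm with a two-finger parallel gripper is mounted at the origin on the work surface. World frame = base frame: x ahead of the robot, y to its left, z up, the work surface at z = 0. Lengths are in m, angles in degrees, forces in N, time in s.
With the tool pointing down it reaches from about 0.3 to 0.75 m from the base axis. Payload 8.5 kg.
Tool frame: the origin (TCP) lies on the centre line of the jaws, within the pads' length; the fingertips stand 17 mm ahead of it and the grasp point (between the pads) lies 2 mm behind it (env.tip_extent is the distance from the TCP to the fingertips, in m); z points along the fingers, y is the direction in which the jaws open and shut (so a half turn about z gives the same grasp; the last joint's range is limited). The gripper opens to 85 mm and grips with 20 to 120 N. Pads are 22 mm wide; open, the fingers measure 114 mm over their backs; the gripper's body (76 mm by 85 mm) begins 54 mm behind the grasp point. The pads swing forward as they close: fully open they stand 13 mm farther back than shut.
Start: joints at [-82.867, 21.807, 74.336, -0, 83.858, -12.336], TCP at [0.183, -0.519, 0.248] pointing down, gripper open.
Joint ranges: [-178.18, 178.18], [-50.72, 133.34], [12.68, 142.11], [-81.47, 261.47], [9.98, 163.14], [-165.26, 165.26]. Speed limits (degrees/s): [136.94, 136.94, 180, 180, 180, 180].

### API

Orientations are given as a 3x3 rotation matrix whose columns are the frame's x, y, z axes.
In Python, from rig import telemetry, get_image, camera_params, close_job, env gives the robot as it stands.
- The arm moves only by the tool apply_moves, never from a script. Its argument "motion" is a list of rows, each an object of numbers: "tx", "ty", "tz": the shift along the tool's x, y, z in cm; "turn": the turn about the tool's z in degrees; "jaw": the gripper's target within -1 to 1 (fully open at 1, half-way at 0, shut at -1). In form: [{"tx": .., "ty": .., "tz": .., "turn": .., "jaw": ..}, ...]. A call has 1 to 5 rows; each row is the pose to reach, as a shift and turn from the pose measured when the call began, along the tool's axes at that moment; what a row does not reach only later rows make up. A row lasts 1/12 s, in which the tool goes at most 41.7 mm and 7.16 degrees, less where a joint would pass 70% of its speed; a pose out of reach is approached as far as the arm can. A call with a gripper value outside its range is refused whole. The fingers move at their own pace and stop on an object; "squeeze" is the grip in N (left out, the last holds). Time passes only in rows, so rows that repeat a pose let the fingers close. It gives the time, the measured TCP pose, the force and the opening at its end, in the units of the state.
- telemetry.observe(): the state, without advancing time (a new reading comes with each control period).
- get_image(name): name is "scene" or "top" or "wrist"; returns (picture, depth): 400x640x3 uint8, red, green, blue; 400x640 float32, m along the optical axis (not along the pixel's ray), 0 where there is no reading.
- camera_params(name): a dict with "fx", "fy", "cx", "cy" (pixels), "rvec" (rotation vector, rad) and "tvec" (3), from world to camera coordinates, as OpenCV has them. Camera axes: x right, y down, z forward; pixel columns grow to the right and rows downward; lengths in m; the calibration is good to about 2 mm. The wrist camera is an equidistant fisheye: a pixel r from the principal point sees the ray r / f radians off the axis. A picture is of the moment at which its call begins: read the wrist's pose just before it. camera_params takes no time and is no camera call; for the wrist camera it gives the pose at the moment of the call.
- close_job(): hands the job in, once; it reports no verdict.
The state is a dict: "time_s": time; "q": joint angles; "qvel": joint speeds; "joint_efforts": joint torques, N m; "position": TCP position; "tool_rot": TCP orientation; "ft_force": force on the tool from outside, world axes, zero at the start; "wrist_torque": the same for the moment, N m; "grip_width": finger opening in m.
Only numpy, scipy, OpenCV 4.12 (cv2) and the standard library are available. Lean on these libraries where they do the work, as an engineer would, in place of code of your own. Each camera call takes 0.05 s, during which the arm holds its last target. There are 200 camera calls.

### The job

The hex bar blanks for the next job are in the half-shut carton: swing both of its flaps wide open, take out every bar and feed each into a collet of its own in the bench fixture (any bar in any collet) until it rests on the depth stop. When all the bars are home, swing the collet lever fully closed, and last fold both flaps of the empty carton down shut again. Leave the other things on the table where they are.

Things in the scene. Friction and masses are not known exactly. Their poses are not given: they have to be found in the camera images.
- carton: Fixed carton, 238 (x) x 190 (y) x 70 mm high, walls and floor 3 mm. Origin: centre of its underside. Two comb strips run along x at y = +-58 mm (10 mm thick, 58 mm high), each with three 26 mm wide notches at x = -64, 0, 64 mm, notch floors 46 mm up. Each bar lies along y in a pair of notches, its centre 54 mm above the table; between the strips fingers have 106 mm, down to the floor.
- flap_left (a joint): Cardboard flap on the carton's +y rim, 236 x 72 x 4 mm. Angle in rad: 0 = lying flat over the carton (shut), 1.57 = upright, 2.8 = the limit, folded well outward. Starts half open. Stiff crease: stays where it is left, a light push (about 1 N) that follows its swing moves it; a finger dragged along its free edge may bind.
- flap_right (a joint): The same flap on the carton's -y rim; the same angles.
- flap_left_hinge (a point): Middle of the left flap's hinge line, on the +y rim of the carton, 70 mm above the table (hinge along carton x); the flap's 72 mm run from here towards the carton's middle when shut (the two flaps leave a 46 mm slot between them).
- flap_right_hinge (a point): Middle of the right flap's hinge line, on the -y rim.
- fixture: Grey three-station collet fixture bolted to the table. Its +x is the level direction in which bars are fed. Origin: on the table, under the mouth of the middle collet. The housing runs from x = 30 to 118 mm, y = -105 to 105 mm, 85 mm high; the collet noses stand 30 mm out of its front.
- mouth0 (a point): Centre of the mouth of collet 0, at fixture y = -64 mm, 52 mm above the table; axes as the fixture's (x = feed direction). Round bore 20.5 mm, mouth flared to 29 mm over its first 6 mm, nose 37 mm outside at the mouth and 28.5 mm behind. The depth stop is the bore's closed end, 80 mm past the mouth.
- mouth1 (a point): Centre of the mouth of collet 1, at fixture y = 0 mm, 52 mm above the table; axes as the fixture's (x = feed direction). Round bore 20.5 mm, mouth flared to 29 mm over its first 6 mm, nose 37 mm outside at the mouth and 28.5 mm behind. The depth stop is the bore's closed end, 80 mm past the mouth.
- mouth2 (a point): Centre of the mouth of collet 2, at fixture y = 64 mm, 52 mm above the table; axes as the fixture's (x = feed direction). Round bore 20.5 mm, mouth flared to 29 mm over its first 6 mm, nose 37 mm outside at the mouth and 28.5 mm behind. The depth stop is the bore's closed end, 80 mm past the mouth.
- seat0 (a point): Point on the axis of collet 0, 10 mm past its mouth: the centre of a bar resting on the depth stop is here (it sags about 1 mm lower in the bore; 60 mm of the bar then stand out). Axes as the fixture's.
- seat1 (a point): Point on the axis of collet 1, 10 mm past its mouth: the centre of a bar resting on the depth stop is here (it sags about 1 mm lower in the bore; 60 mm of the bar then stand out). Axes as the fixture's.
- seat2 (a point): Point on the axis of collet 2, 10 mm past its mouth: the centre of a bar resting on the depth stop is here (it sags about 1 mm lower in the bore; 60 mm of the bar then stand out). Axes as the fixture's.
- lever (a joint): The one lever that closes all three collets, on top of the fixture. Turns level about the upright pivot: 0 = fully open, 1.4 rad = fully closed at its end stop; grows clockwise seen from above. Stays where it is left; 1 to 2 N at the knob moves it.
- lever_pivot (a point): The lever's pivot, on the upright axis, 91 mm above the table.
- lever_knob (a point): Centre of the lever's black upright cylindrical knob, 22 mm across, from 99 to 144 mm above the table (this point at 122 mm), 100 mm from the pivot axis; moves with the lever.
- bar0: Hexagonal steel bar blank, 140 mm long, 16 mm across flats (18.5 over corners), 0.24 kg, plain, all alike. Origin: its middle; x along the bar, either end is as good. Two or three of the three bars are present; an absent one reads None.
- bar1: Hexagonal steel bar blank, 140 mm long, 16 mm across flats (18.5 over corners), 0.24 kg, plain, all alike. Origin: its middle; x along the bar, either end is as good. Two or three of the three bars are present; an absent one reads None.
- bar2: Hexagonal steel bar blank, 140 mm long, 16 mm across flats (18.5 over corners), 0.24 kg, plain, all alike. Origin: its middle; x along the bar, either end is as good. Two or three of the three bars are present; an absent one reads None.
- jar: Bystander: clear jar with white cap, 68 mm across, 85 mm high. Origin: centre of its underside.
- tub: Bystander: blue open tub 110 x 80 x 50 mm. Origin: centre of its underside.
- driver: Bystander: red-handled screwdriver lying on the table.
Things that resemble listed ones, but are neither listed nor needed, are in the scene too. What is shaped like the bar0 but pink is not meant.

How it is judged (in metres and radians):
On the way, in this order (a step that is already met when the one before it is completed fails the run):
1. both carton flaps are swung wide open (over 2.1 rad) (value of joint each of flap_left, flap_right above 2.1 rad), for 0.2 s.
2. every bar present is in a collet, home on the depth stop (within 4 mm) (((distance between bar0 and seat0 below 0.008 m and x of bar0 in the frame of seat0 above -0.004 m and angle between the x axis of bar0 and the x axis of fixture, either way round below 0.1 rad) or (distance between bar0 and seat1 below 0.008 m and x of bar0 in the frame of seat1 above -0.004 m and angle between the x axis of bar0 and the x axis of fixture, either way round below 0.1 rad) or (distance between bar0 and seat2 below 0.008 m and x of bar0 in the frame of seat2 above -0.004 m and angle between the x axis of bar0 and the x axis of fixture, either way round below 0.1 rad)) and ((distance between bar1 and seat0 below 0.008 m and x of bar1 in the frame of seat0 above -0.004 m and angle between the x axis of bar1 and the x axis of fixture, either way round below 0.1 rad) or (distance between bar1 and seat1 below 0.008 m and x of bar1 in the frame of seat1 above -0.004 m and angle between the x axis of bar1 and the x axis of fixture, either way round below 0.1 rad) or (distance between bar1 and seat2 below 0.008 m and x of bar1 in the frame of seat2 above -0.004 m and angle between the x axis of bar1 and the x axis of fixture, either way round below 0.1 rad)) and ((distance between bar2 and seat0 below 0.008 m and x of bar2 in the frame of seat0 above -0.004 m and angle between the x axis of bar2 and the x axis of fixture, either way round below 0.1 rad) or (distance between bar2 and seat1 below 0.008 m and x of bar2 in the frame of seat1 above -0.004 m and angle between the x axis of bar2 and the x axis of fixture, either way round below 0.1 rad) or (distance between bar2 and seat2 below 0.008 m and x of bar2 in the frame of seat2 above -0.004 m and angle between the x axis of bar2 and the x axis of fixture, either way round below 0.1 rad))), for 0.2 s.
3. the collet lever is fully closed (over 1.3 of 1.4 rad) (value of joint lever above 1.3 rad), for 0.2 s.
At the end, for the whole second after the job is handed in: Every bar present lies in a collet of its own, at rest on the depth stop (within 4 mm of it along the collet, centre within 8 mm of the seat point, within 0.1 rad of the axis); the lever is over 1.3 rad; both flaps are below 0.3 rad (all of step 2 and value of joint lever above 1.3 rad and value of joint each of flap_left, flap_right below 0.3 rad and linear speed of each of bar0, bar1, bar2 below 0.02 m/s); the robot touches nothing.
It fails at once if the jar is moved more than 30 mm (distance of jar from where it was at the start of the episode above 0.03 m).
It fails at once if the tub is moved more than 30 mm (distance of tub from where it was at the start of the episode above 0.03 m).
It fails at once if the driver is moved more than 30 mm (distance of driver from where it was at the start of the episode above 0.03 m).
Of bar0, bar1, bar2 only 2 to 3 are there at a start; the rules pass over those that are not, and their reading is None.
At some moment in a run one of bar0, bar1, bar2 may be knocked a few centimetres aside while the robot is not near it.
Once in a run the grip may slacken for a moment while it holds something.
It also fails if it takes over 210 s, if anything falls off the work surface, if the arm or the gripper's body presses on something with over 40 N, if the wrist force passes 120 N, or if a joint passes its speed limit or range.

## Working session

There is one attempt and no reset: what is moved stays moved. The work goes in short steps, Python scripts to look and compute and a tool call to move; the robot and the scene stay as the last step left them, time stands still between calls to the robot, and variables do not carry over. Pictures are saved under pics/ and viewed, about 12 in all and at most 16, crops included, and the job is handed in when it is done.

Besides the shell and the picture viewer there is one more tool, called by a JSON object that holds its "op" and its "data", one argument or row to a line. apply_moves: Moves the arm, as the interface text tells. Its arguments: {"type":"object","properties":{"motion":{"type":"array"},"squeeze":{"type":"number"}},"required":["motion"]}

```bash
ls; mkdir -p pics
python3 - <<'E'
from rig import telemetry,get_image,camera_params,env
import cv2,numpy as np
print(telemetry.observe())
for n in("scene","top"):
    im,d=get_image(n); cv2.imwrite(f"pics/{n}0.png",cv2.resize(im[:,:,::-1],(800,500))); np.savez(f"{n}0.npz",im=im,d=d); print(n,camera_params(n))
print(camera_params("wrist"))
E
```

```text
pics
{'time_s': 0.0, 'q': array([-8.28682595e+01,  2.18413417e+01,  7.43864553e+01, -7.14084493e-04,
        8.38586102e+01, -1.23350283e+01]), 'qvel': array([-0.01142456,  0.02427179,  0.04842233, -0.06251644, -0.06110426,
        0.02462326]), 'joint_efforts': array([ 1.16570784e-03, -4.48467565e+01, -2.31281215e+01, -1.84169348e-04,
        4.72344036e-03,  2.43387228e-05]), 'position': array([ 0.18325902, -0.51827276,  0.24769846]), 'tool_rot': array([[ 9.42834522e-01,  3.33261196e-01, -1.99526904e-04],
       [ 3.33261111e-01, -9.42833388e-01,  1.49488405e-03],
       [ 3.10066218e-04, -1.47592284e-03, -9.99998863e-01]]), 'ft_force': array([ 1.12899891, -0.0749982 , -0.39370462]), 'wrist_torque': array([ 0.00266399,  0.01213671, -0.0204633 ]), 'grip_width': 0.08558446365062512}
scene {'fx': 424.5591447338484, 'fy': 424.5591447338484, 'cx': 321.5921860201816, 'cy': 197.0092791005395, 'rvec': array([ 2.20269327,  0.71046016, -0.31919696]), 'tvec': array([-0.40667644, -0.13413242,  1.22351913])}
top {'fx': 378.688090729878, 'fy': 378.688090729878, 'cx': 317.7313044248847, 'cy': 199.3118601721866, 'rvec': array([ 2.22408646, -2.15762678,  0.09922225]), 'tvec': array([-0.06189767,  0.52078269,  1.05506704])}
{'fx': 309.70691628693146, 'fy': 309.70691628693146, 'cx': 318.913114828448, 'cy': 203.58596560927137, 'rvec': array([-2.3697328 ,  1.67588203,  0.23858126]), 'tvec': array([-0.5501689 , -0.03589412,  0.37801085])}
```

View pics/scene0.png

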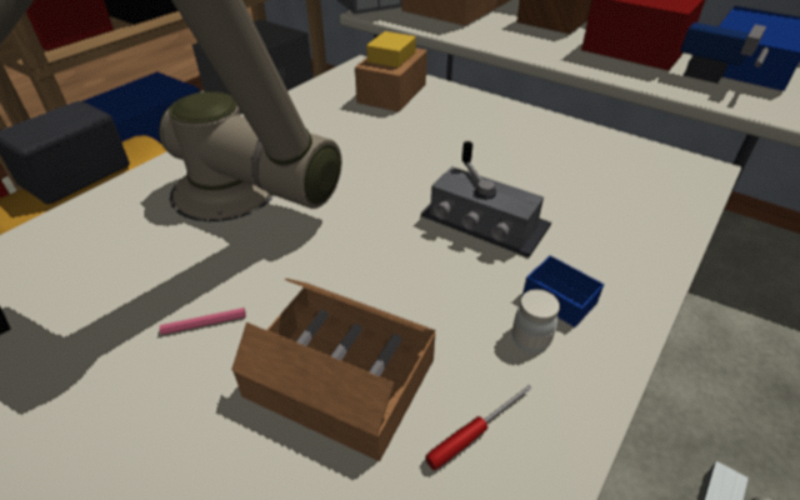

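View pics/top0.png

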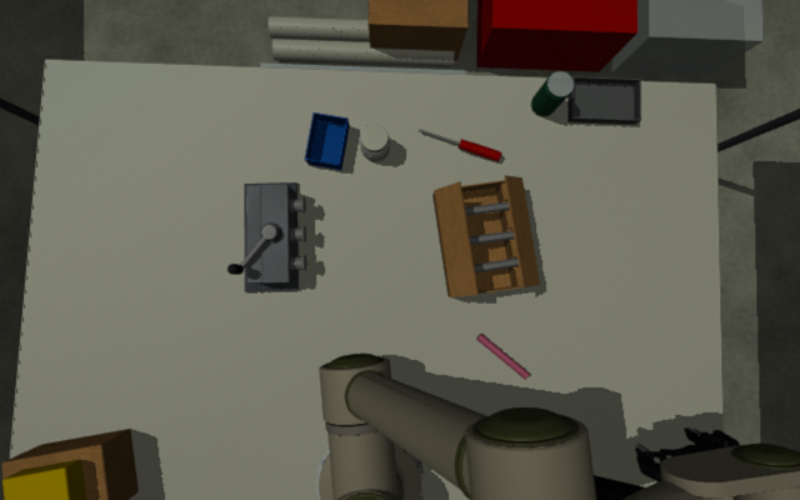

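```bash
cat > h.py <<'E'
import numpy as np,cv2
from rig import telemetry,get_image,camera_params
def cam(n):
    c=camera_params(n); return c,cv2.Rodrigues(c['rvec'])[0],c['tvec']
def cloud(n,d,P=None):
    c,R,t=P or cam(n); v,u=np.mgrid[:d.shape[0],:d.shape[1]].astype(float)
    x=(u-c['cx'])/c['fx'];y=(v-c['cy'])/c['fy']
    if n=='wrist':
        r=np.hypot(x,y)+1e-9; s=np.tan(np.minimum(r,1.5))/r; x=x*s;y=y*s
    p=np.stack([x*d,y*d,d],-1); W=(p-t)@R; W[d==0]=np.nan; return W
def crop(im,u0,v0,u1,v1,k,f):
    cv2.imwrite(f,cv2.resize(im[v0:v1,u0:u1,::-1],None,fx=k,fy=k,interpolation=cv2.INTER_CUBIC))
E
python3 - <<'E'
from h import *
z=np.load('top0.npz');im,d=z['im'],z['d'];W=cloud('top',d)
a=im[135:250,335:445];b=im[135:245,175:285]
a=cv2.resize(a,(440,460),interpolation=2);b=cv2.resize(b,(440,460),interpolation=2)
cv2.imwrite('pics/c1.png',np.hstack([a,b])[:,:,::-1].copy())
np.set_printoptions(precision=3,suppress=True)
# table plane check
print('table',np.nanmedian(W[100:120,440:470,2]),np.nanmedian(W[280:300,100:150,2]))
# fixture top: z 80..90
H=W[135:245,175:285].reshape(-1,3)
m=(abs(H[:,2]-.085)<.005); P=H[m]; print('fix top',m.sum(),cv2.minAreaRect((P[:,:2]*1000).astype(np.float32)))
m=(abs(H[:,2]-.13)<.02)&(H[:,2]>.112);P=H[m];print('knob',m.sum(),P.min(0),P.max(0),P.mean(0))
np.set_printoptions(suppress=True,linewidth=200)
C=W[135:250:4,335:445:5,2]*1000
print(np.nan_to_num(C).astype(int))
E
```

```text
table 0.0004093390196423718 0.0004229617907463067
fix top 2317 ((543.84912109375, 233.9129638671875), (210.2687530517578, 88.97203826904297), 3.3774001598358154)
knob 91 [0.454 0.273 0.112] [0.475 0.292 0.148] [0.464 0.281 0.138]
[[  2   0   1  -1  -2   0   0   2   0  -1   0  -1  -1   0   0   1   0  -2   0   0   0   0]
 [  0   1   2   2   0   1   2   2   0   2   1   0   3   0   0   4   0   2   0   0   0   0]
 [ -3   0   0   0   2   1   0  -2  -1   2   0   0   2  -1 121 105  83   0   0   1   0  -2]
 [  0   0   0  -1   3   0 125   0  -2  71  69  61  52  53 126 105  82   4   0  -4  -1   1]
 [  0   1   1  82  95 107 119  43  29  22   8   4   0  49 122 106  86   2   0   2   0  -3]
 [ -2   1   1  78  92 105   0   2   3   0   1   2   4  42 123 110  91   1  -3   1  -2   0]
 [  0  -4   0  75  91 103 114 126   5  -1   0   6   1  35  59 115  92  75  -1   2   0   2]
 [  1   0  -3  78  89 101 111 123   5   1   0   3  57  64  59 117  98  77  -2   2  -1   2]
 [ -2   1  -3  73  90 101 116 125  60  62  64  62  63  64  59 117  98  82   0   0   2   1]
 [ -3   2   3  75  87 102 111 124  61  55   5   4  
[... 1069 characters left out ...]
4 109 114   4   1   2   4   5   4  38  56 109  93  73   2   1]
 [  0   2   2   0   0  77  92 101 117 124   1  -1   4   1   5  29  57 115  95  73   1   0]
 [ -4   0   0   3  -1  78  91 104 113 126   4   6   0   2   2  26  60 119  99  80  -2   1]
 [  0   0  -1   1   1  73  87  97 114 127   3   3  16  68  74   0   3   0   0   2   0   4]
 [  2  -1   4   1  -3  71  87  97 113 122   0   0  -3  -3   0   4   1  -4   0  -2   1   0]
 [  2   2   0  -1  -1   0   2   1   2   1   3   2   0  -1   3   1   0   0   2   1  -1   0]
 [  0   1   2   3  -1   0  -3   0   0   2   2  -1   1  -1   2   0   0  -4   0   2  -1   0]
 [ -1   0   0   0  -4   2   0  -3  -3  -2  -1   5   0   3   2  -3   0   4   3   1   0   0]]
```

View pics/c1.png

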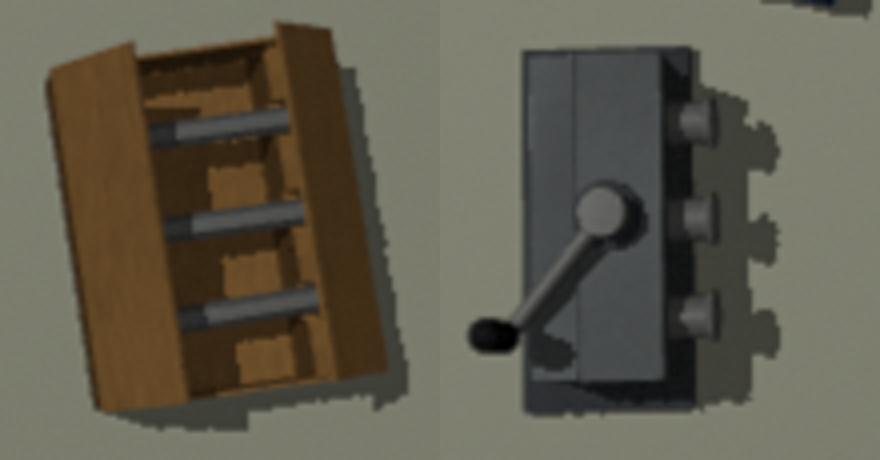

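```bash
cat >> h.py <<'E'
def ray(n,u,v,z,P=None):
    c,R,t=P or cam(n); x=(u-c['cx'])/c['fx'];y=(v-c['cy'])/c['fy']
    if n=='wrist':
        r=np.hypot(x,y)+1e-9; dd=np.array([x/r*np.sin(r),y/r*np.sin(r),np.cos(r)])
    else: dd=np.array([x,y,1.])
    o=-R.T@t; w=R.T@dd; return o+w*(z-o[2])/w[2]
np.set_printoptions(precision=4,suppress=True,linewidth=160)
E
python3 - <<'E'
from h import *
z=np.load('top0.npz');im,d=z['im'],z['d'];W=cloud('top',d)
A=lambda x,y:(335+x/4,135+y/4); B=lambda x,y:(175+(x-440)/4,135+y*110/460)
for nm,p,zz in [('LH',(50,75),.070),('LH',(97,410),.07),('RH',(331,30),.07),('RH',(386,370),.07),('LF',(134,42),.125),('LF',(188,402),.125),('RF',(276,22),.125),('RF',(334,378),.125),
  ('b1R',(286,119),.063),('b1L',(150,135),.063),('b2R',(302,212),.063),('b2L',(165,229),.063),('b3R',(317,298),.063),('b3L',(182,320),.063)]:
    print(nm,ray('top',*A(*p),zz))
for nm,p,zz in [('m0',(717,121),.06),('m1',(717,219),.06),('m2',(717,314),.06),('bl',(525,50),.085),('fl',(660,52),.085),('br',(525,382),.085),('fr',(662,380),.085),('piv',(602,210),.1),('knob',(492,336),.144)]:
    print(nm,ray('top',*B(*p),zz))
H=W[135:245,175:285].reshape(-1,3)
P=H[abs(H[:,2]-.085)<.006]
for s,f in((1,'front'),(-1,'back')):
    xs=np.arange(.46,.63,.006); ys=[np.percentile(P[abs(P[:,0]-x)<.003,1],50-48*s) for x in xs]
    ys=np.array(ys);k=np.polyfit(xs,ys,1);r=ys-np.polyval(k,xs);m=abs(r)<.004;k=np.polyfit(xs[m],ys[m],1);print(f,np.degrees(k[0]),np.polyval(k,.544))
E
```

```text
LH [ 0.646 -0.123  0.07 ]
LH [ 0.4191 -0.1601  0.07  ]
RH [ 0.6837 -0.3155  0.07  ]
RH [ 0.4518 -0.3552  0.07  ]
LF [ 0.6585 -0.172   0.125 ]
LF [ 0.4272 -0.211   0.125 ]
RF [ 0.6748 -0.2642  0.125 ]
RF [ 0.4452 -0.3044  0.125 ]
b1R [ 0.6222 -0.287   0.063 ]
b1L [ 0.608  -0.1934  0.063 ]
b2R [ 0.5582 -0.2988  0.063 ]
b2L [ 0.5435 -0.2049  0.063 ]
b3R [ 0.4995 -0.3098  0.063 ]
b3L [ 0.4817 -0.2176  0.063 ]
m0 [0.6104 0.1588 0.06  ]
m1 [0.5459 0.156  0.06  ]
m2 [0.4839 0.1533 0.06  ]
bl [0.648  0.2844 0.085 ]
fl [0.6498 0.1943 0.085 ]
br [0.4361 0.2731 0.085 ]
fr [0.4401 0.1832 0.085 ]
piv [0.5452 0.2241 0.1   ]
knob [0.4632 0.2772 0.144 ]
front 3.704873387301069 0.19092106181213458
back 3.1758626494859845 0.27598220164842546
```

```bash
cat >> h.py <<'E'
C0=np.array([.550,-.2385]);CY=np.radians(9.5)
def car(x,y,z):  # carton frame m -> world
    return np.array([C0[0]+x*np.cos(CY)-y*np.sin(CY),C0[1]+x*np.sin(CY)+y*np.cos(CY),z])
def plan(wps):
    s=telemetry.observe(); p=s['position'];R=s['tool_rot'];yaw=np.degrees(np.arctan2(R[1,0],R[0,0]))
    print('t',round(s['time_s'],2),'pos',p,'yaw',round(yaw,1),'w',round(s['grip_width'],4),'F',s['ft_force'])
    for q,y in wps:
        c,sn=np.cos(np.radians(yaw)),np.sin(np.radians(yaw)); d=(np.asarray(q)-p)*100
        tn=(yaw-y+180)%360-180
        print('tx %.1f ty %.1f tz %.1f turn %.1f  rows>=%.1f'%(c*d[0]+sn*d[1],sn*d[0]-c*d[1],-d[2],tn,max(np.linalg.norm(d)/4.17,abs(tn)/7.16)));p=np.asarray(q);yaw=y
E
python3 - <<'E'
from h import *
c,R,t=cam('wrist');s=telemetry.observe();print('cam in tool',s['tool_rot'].T@(-R.T@t-s['position']),'camaxis',s['tool_rot'].T@R.T)
a=np.array(s['position']);b=car(0,0,.2);y0=19.5
plan([(a+(b-a)*k/3+[0,0,0],19.5+80*k/3) for k in(1,2,3)])
E
```

```text
cam in tool [ 0.0705  0.0005 -0.1249] camaxis [[-0.0002 -0.9605 -0.2784]
 [ 1.     -0.0003  0.0005]
 [-0.0006 -0.2784  0.9605]]
t 0.1 pos [ 0.1833 -0.5183  0.2478] yaw 19.5 w 0.0854 F [-0.4693 -0.2911 -0.7153]
tx 14.6 ty -4.7 tz 1.6 turn -26.7  rows>=3.7
tx 15.2 ty 2.4 tz 1.6 turn -26.7  rows>=3.7
tx 12.5 ty 8.9 tz 1.6 turn -26.7  rows>=3.7
```

{"op": "apply_moves", "data": {
  "motion": [
    {"tx":3.6,"ty":-1.2,"tz":0.4,"turn":-6.7,"jaw":-1},
    {"tx":7.3,"ty":-2.4,"tz":0.8,"turn":-13.4,"jaw":-1},
    {"tx":11,"ty":-3.5,"tz":1.2,"turn":-20,"jaw":-1},
    {"tx":14.6,"ty":-4.7,"tz":1.6,"turn":-26.7,"jaw":-1},
    {"tx":14.6,"ty":-4.7,"tz":1.6,"turn":-26.7,"jaw":-1}
  ],
  "squeeze": 60
}}

```text
time_s: 0.52
position: [0.309, -0.4211, 0.2311]
tool_rot: [[0.684, 0.729, 0.0], [0.729, -0.684, 0.004], [0.003, -0.003, -1.0]]
ft_force: [0.2, -0.8, 0.2]
grip_width: 0.0257
```

{"op": "apply_moves", "data": {
  "motion": [
    {"tx":3.8,"ty":0.6,"tz":0.4,"turn":-6.7,"jaw":-1},
    {"tx":7.6,"ty":1.2,"tz":0.8,"turn":-13.4,"jaw":-1},
    {"tx":11.4,"ty":1.8,"tz":1.2,"turn":-20,"jaw":-1},
    {"tx":15.2,"ty":2.4,"tz":1.6,"turn":-26.7,"jaw":-1},
    {"tx":15.2,"ty":2.4,"tz":1.6,"turn":-26.7,"jaw":-1}
  ]
}}

```text
time_s: 0.93
position: [0.4339, -0.3225, 0.2145]
tool_rot: [[0.273, 0.962, 0.0], [0.962, -0.273, 0.007], [0.007, -0.002, -1.0]]
ft_force: [-0.8, 0.6, -0.5]
grip_width: -0.0
```

{"op": "apply_moves", "data": {
  "motion": [
    {"tx":3.1,"ty":2.2,"tz":0.4,"turn":-6.7,"jaw":-1},
    {"tx":6.2,"ty":4.4,"tz":0.8,"turn":-13.4,"jaw":-1},
    {"tx":9.3,"ty":6.6,"tz":1.2,"turn":-20,"jaw":-1},
    {"tx":12.5,"ty":8.9,"tz":1.6,"turn":-26.7,"jaw":-1},
    {"tx":12.5,"ty":8.9,"tz":1.6,"turn":-26.7,"jaw":-1}
  ]
}}

```text
time_s: 1.35
position: [0.557, -0.2224, 0.1979]
tool_rot: [[-0.198, 0.98, 0.0], [0.98, 0.198, 0.009], [0.009, 0.002, -1.0]]
ft_force: [0.1, 0.1, -0.9]
grip_width: 0.0008
```

Run:
```python
from h import *
w=[(car(0,0,.2),99.5),(car(0,.0,.128),99.5)]+[(car(0,y/1000,z/1000),99.5) for y,z in[(38,128),(59,141),(84,145),(104.5,143),(122.6,133),(126,128)]]
plan(w)
im,d=get_image('wrist'); cv2.imwrite('pics/w1.png',im[:,:,::-1])
```

```text
t 1.35 pos [ 0.557  -0.2224  0.1979] yaw 101.4 w 0.0008 F [ 0.0554  0.0681 -0.9261]
tx -1.4 ty -1.0 tz -0.2 turn 1.9  rows>=0.4
tx 0.0 ty 0.0 tz 7.2 turn 0.0  rows>=1.7
tx 3.8 ty 0.0 tz -0.0 turn 0.0  rows>=0.9
tx 2.1 ty -0.0 tz -1.3 turn 0.0  rows>=0.6
tx 2.5 ty 0.0 tz -0.4 turn 0.0  rows>=0.6
tx 2.0 ty 0.0 tz 0.2 turn 0.0  rows>=0.5
tx 1.8 ty -0.0 tz 1.0 turn 0.0  rows>=0.5
tx 0.3 ty 0.0 tz 0.5 turn 0.0  rows>=0.1
```

View pics/w1.png

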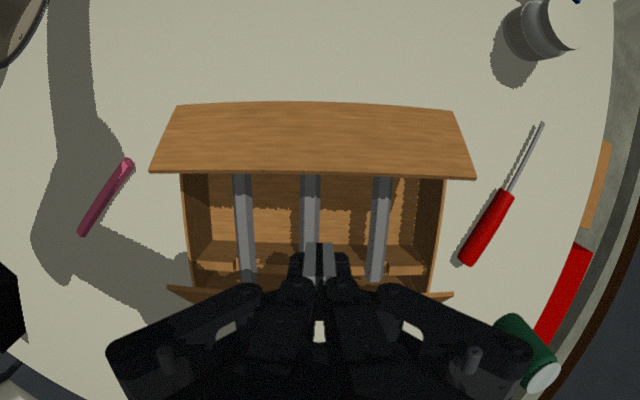

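{"op": "apply_moves", "data": {
  "motion": [
    {"tx":-1.4,"ty":-1.0,"tz":0.5,"turn":1.9,"jaw":-1},
    {"tx":-1.4,"ty":-1.0,"tz":4,"turn":1.9,"jaw":-1},
    {"tx":-1.4,"ty":-1.0,"tz":7,"turn":1.9,"jaw":-1},
    {"tx":-1.4,"ty":-1.0,"tz":7,"turn":1.9,"jaw":-1}
  ]
}}

```text
time_s: 1.73
position: [0.5444, -0.2401, 0.1226]
tool_rot: [[-0.155, 0.988, -0.01], [0.988, 0.155, 0.014], [0.015, -0.007, -1.0]]
ft_force: [-1.1, 0.5, -0.7]
grip_width: -0.0003
```

{"op": "apply_moves", "data": {
  "motion": [
    {"tx":1.9,"tz":0,"jaw":-1},
    {"tx":3.8,"tz":0,"jaw":-1},
    {"tx":4.8,"tz":-0.7,"jaw":-1},
    {"tx":5.9,"tz":-1.3,"jaw":-1},
    {"tx":7.1,"tz":-1.5,"jaw":-1}
  ]
}}

```text
invalid input
```

{"op": "apply_moves", "data": {
  "motion": [
    {"tx":1.3,"tz":-0.2,"jaw":-1},
    {"tx":2.4,"tz":-0.1,"jaw":-1},
    {"tx":3.4,"tz":0,"jaw":-1},
    {"tx":4.4,"tz":0.5,"jaw":-1},
    {"tx":5.2,"tz":1.0,"jaw":-1}
  ]
}}

```text
invalid input
```

Run:
```python
from h import *
plan([(car(0,.126,.128),99.5)])
im,d=get_image('scene'); crop(im,150,180,400,390,3,'pics/s1.png')
```

```text
t 1.73 pos [ 0.5444 -0.2401  0.1226] yaw 98.9 w -0.0003 F [-1.1037  0.5376 -0.6696]
tx 12.7 ty 0.5 tz -0.5 turn -0.6  rows>=3.0
```

View pics/s1.png

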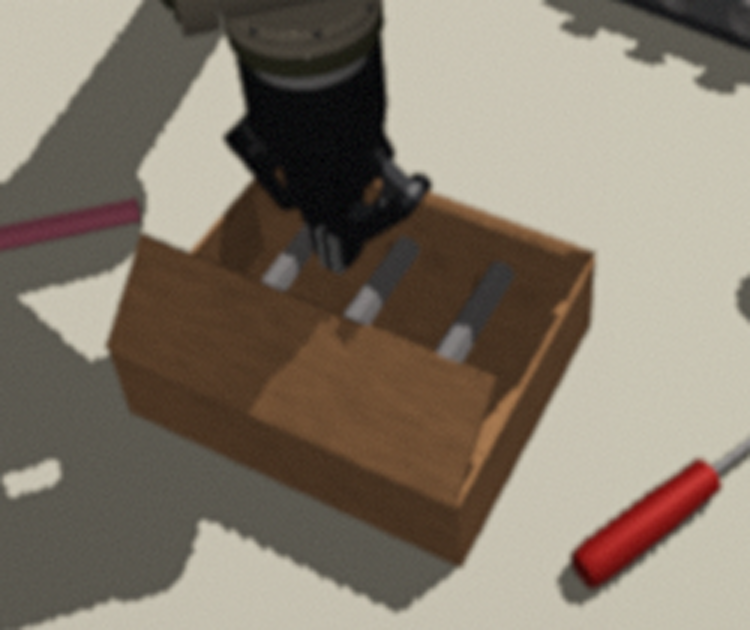

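{"op": "apply_moves", "data": {
  "motion": [
    {"tx":2.0,"ty":0.3,"tz":-0.5,"turn":0,"jaw":-1},
    {"tx":3.8,"ty":0.3,"tz":-0.5,"turn":0,"jaw":-1},
    {"tx":4.8,"ty":0.3,"tz":-1.2,"turn":0,"jaw":-1},
    {"tx":5.9,"ty":0.3,"tz":-1.8,"turn":0,"jaw":-1},
    {"tx":7.1,"ty":0.3,"tz":-2.0,"turn":0,"jaw":-1}
  ]
}}

```text
time_s: 2.2
position: [0.5383, -0.1708, 0.1493]
tool_rot: [[-0.154, 0.988, -0.003], [0.988, 0.155, 0.009], [0.009, -0.001, -1.0]]
ft_force: [0.1, -0.8, 1.1]
grip_width: 0.0001
```

{"op": "apply_moves", "data": {
  "motion": [
    {"tx":1.3,"ty":0,"tz":-0.2,"turn":0,"jaw":-1},
    {"tx":2.4,"ty":0,"tz":-0.1,"turn":0,"jaw":-1},
    {"tx":3.4,"ty":0,"tz":0,"turn":0,"jaw":-1},
    {"tx":3.8,"ty":0,"tz":0.2,"turn":0,"jaw":-1},
    {"tx":3.8,"ty":0,"tz":0.2,"turn":0,"jaw":-1}
  ]
}}

```text
time_s: 2.62
position: [0.532, -0.132, 0.147]
tool_rot: [[-0.156, 0.988, -0.004], [0.988, 0.156, 0.009], [0.01, -0.002, -1.0]]
ft_force: [-0.5, -0.1, -0.2]
grip_width: 0.0001
```

```bash
cat >> h.py <<'E'
def heights():
    im,d=get_image('top');W=cloud('top',d);return im,W
def cprof(W,xs=(-.09,-.03,.03,.09)):
    c,s=np.cos(CY),np.sin(CY);Q=(W[...,:2]-C0);X=Q[...,0]*c+Q[...,1]*s;Y=-Q[...,0]*s+Q[...,1]*c
    for x in xs:
        r=[]
        for y in np.arange(-.18,.19,.012):
            m=(abs(X-x)<.01)&(abs(Y-y)<.006);r.append(int(1000*np.nanmedian(W[...,2][m])) if m.sum() else -1)
        print(x,r)
E
python3 - <<'E'
from h import *
plan([(car(0,.126,.128),99.5)])
im,W=heights();cprof(W)
E
```

```text
t 2.62 pos [ 0.532 -0.132  0.147] yaw 99.0 w 0.0001 F [-0.4993 -0.1261 -0.2195]
tx 1.8 ty -0.0 tz 1.9 turn -0.5  rows>=0.6
-0.09 [0, 0, 0, 0, 0, 0, -1, 76, 88, 99, 107, 30, 3, 4, 4, 5, -1, -1, -1, -1, -1, -1, -1, 457, 460, 457, 460, 469, 479, 490, 496]
-0.03 [1, 0, 0, 0, 0, 0, -1, 75, 86, 99, 83, 43, -1, -1, -1, -1, -1, -1, 406, 420, 434, 435, 428, 425, 419, 402, 398, 399, -1, 456, 458]
0.03 [0, 0, 0, 0, 1, 0, -1, 77, 87, 98, 110, 121, -1, -1, -1, -1, -1, -1, -1, -1, -1, 407, 413, 418, 424, 427, 429, 435, 428, 406, 1]
0.09 [0, 1, 1, 0, 1, 0, -1, 75, 84, 98, 106, 43, 3, 3, 2, 4, 5, -1, -1, -1, -1, -1, -1, -1, -1, -1, 0, 0, 0, 0, 0]
```

{"op": "apply_moves", "data": {
  "motion": [
    {"tx":0.7,"ty":0,"tz":0.5,"turn":0,"jaw":-1},
    {"tx":1.4,"ty":0,"tz":1.1,"turn":0,"jaw":-1},
    {"tx":2.0,"ty":0,"tz":1.8,"turn":0,"jaw":-1},
    {"tx":2.3,"ty":0,"tz":2.2,"turn":0,"jaw":-1},
    {"tx":2.3,"ty":0,"tz":2.2,"turn":0,"jaw":-1}
  ]
}}

```text
time_s: 3.08
position: [0.5279, -0.1088, 0.1241]
tool_rot: [[-0.156, 0.988, -0.006], [0.988, 0.156, 0.01], [0.011, -0.004, -1.0]]
ft_force: [-0.3, 0.1, 1.3]
grip_width: 0.0001
```

{"op": "apply_moves", "data": {
  "motion": [
    {"tx":-1,"ty":0,"tz":-3,"turn":0,"jaw":-1},
    {"tx":-4,"ty":0,"tz":-5,"turn":0,"jaw":-1},
    {"tx":-8,"ty":0,"tz":-5,"turn":0,"jaw":-1},
    {"tx":-12,"ty":0,"tz":-5,"turn":0,"jaw":-1},
    {"tx":-13,"ty":0,"tz":-5,"turn":0,"jaw":-1}
  ]
}}

```text
time_s: 3.5
position: [0.5488, -0.2429, 0.1725]
tool_rot: [[-0.152, 0.988, -0.005], [0.988, 0.152, 0.008], [0.009, -0.003, -1.0]]
ft_force: [-1.1, 0.5, -0.8]
grip_width: 0.0001
```

Run:
```python
from h import *
w=[(car(0,y/1000,z/1000),99.5) for y,z in[(0,128),(-38,128),(-59,141),(-84,145),(-104.5,143),(-122.6,133),(-128,125)]]
plan(w)
im,W=heights();cprof(W);cprof(cloud('scene',get_image('scene')[1]))
```

```text
t 3.5 pos [ 0.5488 -0.2429  0.1725] yaw 98.8 w 0.0001 F [-1.1382  0.4986 -0.8297]
tx 0.4 ty 0.2 tz 4.5 turn -0.7  rows>=1.1
tx -3.8 ty -0.0 tz -0.0 turn 0.0  rows>=0.9
tx -2.1 ty 0.0 tz -1.3 turn 0.0  rows>=0.6
tx -2.5 ty -0.0 tz -0.4 turn 0.0  rows>=0.6
tx -2.0 ty -0.0 tz 0.2 turn 0.0  rows>=0.5
tx -1.8 ty -0.0 tz 1.0 turn 0.0  rows>=0.5
tx -0.5 ty -0.0 tz 0.8 turn 0.0  rows>=0.2
-0.09 [0, -1, -1, -1, -1, -1, -1, -1, -1, -1, -1, -1, -1, -1, 471, 472, 474, 473, 473, 479, 486, 495, 503, 508, 510, 512, 510, 498, 493, 0, 0]
-0.03 [-1, -1, -1, -1, -1, 1, -1, 76, 86, 103, 454, 458, 456, 454, 452, 446, 431, 374, 418, -1, 25, 471, 474, 476, 439, 90, 100, 109, 1, 0, 0]
0.03 [-1, -1, -1, -1, -1, -1, -1, -1, -1, -1, -1, -1, 436, 440, 446, 451, 453, 456, 460, 444, 61, 3, 2, 71, 80, 89, 99, 109, 2, 0, 0]
0.09 [-1, -1, -1, -1, -1, -1, -1, -1, -1, -1, -1, 1, 4, 3, 3, 2, 3, 2, 3, 4, 56, 3, 2, 71, 79, 89, 99, 108, 1, 0, 0]
-0.09 [0, 0, 0, 0, 0, 0, 0, 45, 88, 100, 112, 121, -1, -1, 469, 471, 473, 458, 433, 417, 485, 494, 503, 507, 512, 511, 508, 503, 507, -1, -1]
-0.03 [0, 0, 0, 0, 0, 0, 0, 43, 87, 412, 440, 455, 412, 453, 219, 450, -1, 3, 2, 34, 56, 462, 447, 62, 79, 86, 104, 110, 114, -1, -1]
0.03 [0, 0, 0, 0, 0, 0, 0, 42, 86, 99, 111, 123, 397, 371, 326, 351, 451, 457, 460, 31, 56, -1, -1, 53, 80, 90, 100, 109, 113, -1, -1]
0.09 [-1, 0, 0, 0, 0, 0, 0, 38, 85, 98, 111, 121, -1, 2, 2, 2, 2, 2, 2, 23, 56, -1, -1, 53, 79, 90, 99, 109, 113, -1, -1]
```

{"op": "apply_moves", "data": {
  "motion": [
    {"tx":0.4,"ty":0.2,"tz":2.5,"turn":0,"jaw":-1},
    {"tx":0.4,"ty":0.2,"tz":4.5,"turn":0,"jaw":-1},
    {"tx":-1.6,"ty":0.2,"tz":4.5,"turn":0,"jaw":-1},
    {"tx":-3.4,"ty":0.2,"tz":4.5,"turn":0,"jaw":-1},
    {"tx":-4.4,"ty":0.2,"tz":3.8,"turn":0,"jaw":-1}
  ]
}}

```text
time_s: 4.02
position: [0.5564, -0.2814, 0.132]
tool_rot: [[-0.154, 0.988, -0.009], [0.988, 0.154, 0.013], [0.015, -0.007, -1.0]]
ft_force: [-0.3, -0.2, -0.4]
grip_width: -0.0001
```

{"op": "apply_moves", "data": {
  "motion": [
    {"tx":-1.1,"ty":0,"tz":-0.6,"turn":0,"jaw":-1},
    {"tx":-2.3,"ty":0,"tz":-0.8,"turn":0,"jaw":-1},
    {"tx":-3.6,"ty":0,"tz":-1.0,"turn":0,"jaw":-1},
    {"tx":-4.7,"ty":0,"tz":-0.9,"turn":0,"jaw":-1},
    {"tx":-5.6,"ty":0,"tz":-0.6,"turn":0,"jaw":-1}
  ]
}}

```text
time_s: 4.43
position: [0.5655, -0.3364, 0.1374]
tool_rot: [[-0.155, 0.988, -0.009], [0.988, 0.155, 0.013], [0.015, -0.006, -1.0]]
ft_force: [-1.0, 0.8, 0.3]
grip_width: 0.0001
```

Run:
```python
from h import *
plan([(car(0,-.1045,.143),99.5),(car(0,-.1226,.133),99.5),(car(0,-.128,.125),99.5),(car(0,-.135,.165),99.5)])
```

```text
t 4.43 pos [ 0.5655 -0.3364  0.1374] yaw 98.9 w 0.0001 F [-0.9693  0.7935  0.3189]
tx -0.5 ty 0.1 tz -0.6 turn -0.6  rows>=0.2
tx -1.8 ty -0.0 tz 1.0 turn 0.0  rows>=0.5
tx -0.5 ty -0.0 tz 0.8 turn 0.0  rows>=0.2
tx -0.7 ty 0.0 tz -4.0 turn 0.0  rows>=1.0
```

{"op": "apply_moves", "data": {
  "motion": [
    {"tx":-0.6,"ty":0,"tz":-0.3,"turn":0,"jaw":-1},
    {"tx":-1.4,"ty":0,"tz":0,"turn":0,"jaw":-1},
    {"tx":-2.3,"ty":0,"tz":0.5,"turn":0,"jaw":-1},
    {"tx":-2.8,"ty":0,"tz":1.2,"turn":0,"jaw":-1},
    {"tx":-2.8,"ty":0,"tz":1.2,"turn":0,"jaw":-1}
  ]
}}

```text
time_s: 4.85
position: [0.5692, -0.3646, 0.1228]
tool_rot: [[-0.154, 0.988, -0.011], [0.988, 0.154, 0.015], [0.016, -0.008, -1.0]]
ft_force: [-0.7, 0.2, -0.2]
grip_width: 0.0001
```

{"op": "apply_moves", "data": {
  "motion": [
    {"tx":1,"ty":0,"tz":-3,"turn":0,"jaw":-1},
    {"tx":3,"ty":0,"tz":-6,"turn":0,"jaw":-1},
    {"tx":5,"ty":0,"tz":-9,"turn":0,"jaw":-1},
    {"tx":7,"ty":0,"tz":-12,"turn":-0.6,"jaw":-0.1},
    {"tx":7,"ty":0,"tz":-12,"turn":-0.6,"jaw":-0.1}
  ]
}}

```text
time_s: 5.27
position: [0.5609, -0.295, 0.2509]
tool_rot: [[-0.167, 0.986, -0.002], [0.986, 0.167, 0.009], [0.009, -0.001, -1.0]]
ft_force: [0.3, 0.8, 0.9]
grip_width: 0.0232
```

Run:
```python
from h import *
plan([(car(0,-.03,.12),99.5)])
P=cam('wrist');im,d=get_image('wrist'); cv2.imwrite('pics/w2.png',im[:,:,::-1]); W=cloud('wrist',d,P);np.savez('w2.npz',im=im,d=d,R=P[1],t=P[2]);cprof(W)
cprof(cloud('scene',get_image('scene')[1]))
```

```text
t 5.27 pos [ 0.5609 -0.295   0.2509] yaw 99.6 w 0.0232 F [0.3469 0.8175 0.926 ]
tx 2.8 ty -0.1 tz 13.1 turn 0.1  rows>=3.2
-0.09 [-1, -1, 114, 109, 99, 90, 79, 57, 2, 2, 56, 3, 2, 2, 2, 2, 2, 2, 2, 4, 57, 2, 2, 66, 80, 90, 97, -1, -1, -1, -1]
-0.03 [-1, -1, 115, 111, 100, 87, 79, 58, 2, 294, 289, 293, 3, 2, 2, 2, 2, 2, 2, 3, 57, 2, 2, 64, 80, 90, 94, -1, -1, -1, -1]
0.03 [-1, -1, 114, 111, 100, 90, 79, 62, 2, 292, 289, 289, 311, 2, 2, 2, 2, 2, 2, 3, 57, 2, 2, 61, 79, 89, 94, -1, -1, -1, -1]
0.09 [-1, -1, 113, 110, 101, 91, 81, 63, 2, 2, 57, 27, 2, 2, 2, 2, 2, 2, 2, 2, 56, 2, 2, 59, 79, 89, 96, -1, -1, -1, -1]
-0.09 [0, 0, 0, 0, 1, 0, 75, 70, -1, -1, 44, 531, 530, 514, 515, 529, 531, 536, 540, 39, 56, -1, 36, 33, -1, 521, -1, 114, 113, -1, -1]
-0.03 [0, 0, 0, 0, 101, 502, 529, 528, 529, 283, 47, 281, -1, 2, 2, 2, 2, 513, 515, 37, 57, -1, 57, 54, 80, 90, 100, 110, 113, -1, -1]
0.03 [0, 0, 0, 1, 0, 0, 0, 478, 447, 394, 387, 404, 529, 533, 532, 3, 2, 2, 2, 25, 57, -1, 45, 53, 79, 90, 99, 109, 114, -1, -1]
0.09 [-1, 0, 0, 1, 1, 0, 1, 69, -1, -1, 42, 58, -1, 2, 2, 2, 2, 2, 2, 18, 55, -1, -1, 52, 79, 89, 99, 109, 114, -1, 0]
```

View pics/w2.png

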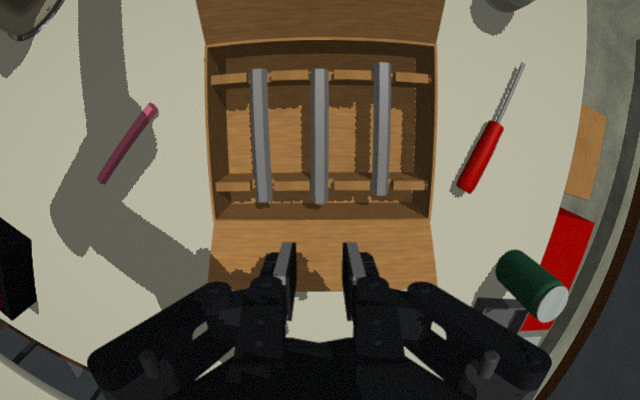

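```bash
cat >> h.py <<'E'
def bars(W,im):
    c,s=np.cos(CY),np.sin(CY);Q=(W[...,:2]-C0);X=Q[...,0]*c+Q[...,1]*s;Y=-Q[...,0]*s+Q[...,1]*c
    sat=im.max(2).astype(int)-im.min(2)
    for x in(-.064,0,.064):
        m=(abs(X-x)<.025)&(abs(Y)<.088)&(abs(W[...,2]-.06)<.008)&(sat<30)&(im.max(2)>60)
        if m.sum()<30: print('bar',x,'none',m.sum());continue
        p=np.stack([X[m],Y[m]],-1)*1000; k=np.polyfit(p[:,1],p[:,0],1)
        print('bar',x,'n',m.sum(),'xmid %.1f slope %.2fdeg y %.1f..%.1f z %.1f'%(k[1],np.degrees(k[0]),*np.percentile(p[:,1],[1,99]),1000*np.percentile(W[...,2][m],80)),'world mid',car(k[1]/1000,0,0)[:2])
E
python3 - <<'E'
from h import *
z=np.load('w2.npz');P=(camera_params('wrist'),z['R'],z['t']);W=cloud('wrist',z['d'],P);bars(W,z['im'])
c,s=np.cos(CY),np.sin(CY);Q=(W[...,:2]-C0);X=Q[...,0]*c+Q[...,1]*s;Y=-Q[...,0]*s+Q[...,1]*c
m=(abs(X)<.1)&(abs(W[...,2]-.07)<.004)&(abs(abs(Y)-.095)<.008)
for sg in(1,-1):
    k=m&(np.sign(Y)==sg); print('rim',sg,np.median(Y[k]),np.degrees(np.polyfit(X[k],Y[k],1)[0]))
E
```

```text
bar -0.064 n 2190 xmid -59.4 slope -1.46deg y -73.2..63.4 z 61.5 world mid [ 0.4914 -0.2483]
bar 0 n 2306 xmid 1.3 slope -0.08deg y -75.2..61.7 z 61.5 world mid [ 0.5512 -0.2383]
bar 0.064 n 2183 xmid 65.3 slope -0.14deg y -66.3..71.0 z 61.5 world mid [ 0.6144 -0.2277]
rim 1 0.09652162544184278 0.5011274037812375
rim -1 -0.09619734781289863 0.546721517211289
```

Run:
```python
from h import *
plan([(car(.0653,-.028,.10),99.6),(car(.0653,-.028,.052),99.6)])
```

```text
t 5.37 pos [ 0.56   -0.2966  0.2451] yaw 99.5 w 0.0374 F [ 0.404   0.2904 -0.5176]
tx 3.1 ty 6.5 tz 14.5 turn -0.1  rows>=3.9
tx 0.0 ty 0.0 tz 4.8 turn 0.0  rows>=1.2
```

{"op": "apply_moves", "data": {
  "motion": [
    {"tx":0.8,"ty":1.7,"tz":3.5,"turn":0,"jaw":-0.1},
    {"tx":1.6,"ty":3.4,"tz":7,"turn":0,"jaw":-0.1},
    {"tx":2.4,"ty":5,"tz":10.5,"turn":0,"jaw":-0.1},
    {"tx":3.1,"ty":6.5,"tz":14,"turn":0,"jaw":-0.1},
    {"tx":3.1,"ty":6.5,"tz":14.5,"turn":0,"jaw":-0.1}
  ]
}}

```text
time_s: 5.78
position: [0.6163, -0.2502, 0.0915]
tool_rot: [[-0.166, 0.986, -0.02], [0.986, 0.167, 0.021], [0.024, -0.016, -1.0]]
ft_force: [0.0, 0.4, -0.7]
grip_width: 0.0383
```

Run:
```python
from h import *
P=cam('wrist');im,d=get_image('wrist');W=cloud('wrist',d,P);bars(W,im)
plan([(car(.0653,-.028,.052),99.6)])
crop(im,200,80,440,320,2.5,'pics/w3.png')
```

```text
bar -0.064 n 4698 xmid -57.0 slope -1.19deg y -70.9..64.1 z 61.4 world mid [ 0.4938 -0.2479]
bar 0 n 5629 xmid 3.9 slope -0.05deg y -49.4..62.5 z 61.5 world mid [ 0.5539 -0.2378]
bar 0.064 n 7837 xmid 66.4 slope 0.11deg y -65.3..71.0 z 61.5 world mid [ 0.6155 -0.2275]
t 5.83 pos [ 0.6161 -0.2517  0.0939] yaw 99.6 w 0.0383 F [-0.0108  0.3938 -0.1718]
tx -0.4 ty 0.2 tz 4.2 turn -0.0  rows>=1.0
```

View pics/w3.png

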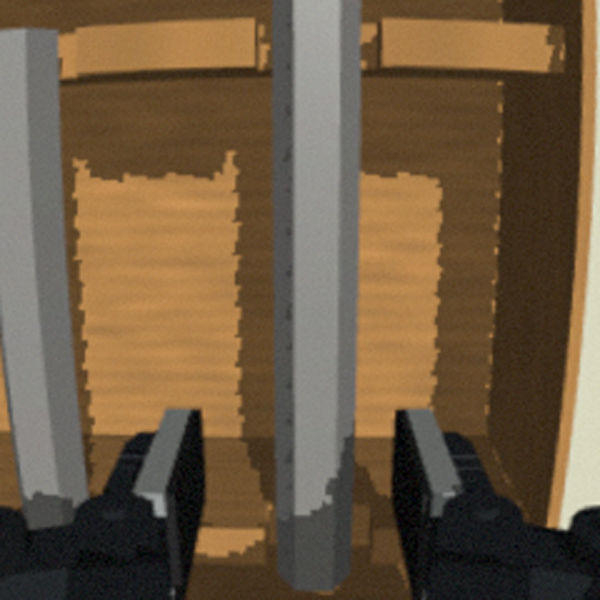

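{"op": "apply_moves", "data": {
  "motion": [
    {"tx":-0.3,"ty":0.3,"tz":2.2,"turn":0,"jaw":-0.1},
    {"tx":-0.3,"ty":0.3,"tz":4.1,"turn":0,"jaw":-0.1},
    {"tx":-0.3,"ty":0.3,"tz":4.1,"turn":0,"jaw":-1},
    {"tx":-0.3,"ty":0.3,"tz":4.1,"turn":0,"jaw":-1},
    {"tx":-0.3,"ty":0.3,"tz":4.1,"turn":0,"jaw":-1}
  ],
  "squeeze": 90
}}

```text
time_s: 6.25
position: [0.6191, -0.2543, 0.0546]
tool_rot: [[-0.166, 0.986, -0.016], [0.986, 0.166, 0.018], [0.02, -0.013, -1.0]]
ft_force: [0.4, 0.1, -2.8]
grip_width: 0.0151
```

{"op": "apply_moves", "data": {
  "motion": [
    {"tx":0,"ty":0,"tz":0,"turn":0,"jaw":-1},
    {"tx":0,"ty":0,"tz":-2,"turn":0,"jaw":-1},
    {"tx":0,"ty":0,"tz":-5,"turn":0,"jaw":-1},
    {"tx":0,"ty":0,"tz":-8,"turn":0,"jaw":-1},
    {"tx":0,"ty":0,"tz":-8,"turn":0,"jaw":-1}
  ]
}}

```text
time_s: 6.67
position: [0.6225, -0.2573, 0.1427]
tool_rot: [[-0.166, 0.986, -0.005], [0.986, 0.166, 0.01], [0.011, -0.003, -1.0]]
ft_force: [0.6, -0.2, -1.3]
grip_width: 0.0152
```

```bash
cat >> h.py <<'E'
F0=np.array([.5475,.159]);FY=np.radians(93.2)
def fix(x,y,z):
    c,s=np.cos(FY),np.sin(FY); return np.array([F0[0]+c*x-s*y,F0[1]+s*x+c*y,z])
E
python3 - <<'E'
from h import *
s=telemetry.observe();print(s['tool_rot'])
plan([(fix(-.16,-.064,.13),93.2)])
im,d=get_image('scene');cprof(cloud('scene',d),(.066,))
im,d=get_image('wrist');crop(im,200,80,440,320,2.5,'pics/w4.png')
E
```

```text
[[-0.1656  0.9862 -0.0051]
 [ 0.9861  0.1657  0.0104]
 [ 0.0111 -0.0033 -0.9999]]
t 6.67 pos [ 0.6225 -0.2573  0.1427] yaw 99.5 w 0.0152 F [ 0.5581 -0.1717 -1.2691]
tx 25.7 ty 4.1 tz 1.3 turn 6.3  rows>=6.2
0.066 [0, 0, 0, 1, 0, 0, 379, 392, 404, 320, 298, 213, 187, 171, 3, 2, 2, 419, 434, 27, 145, 147, -1, 42, 79, 89, 99, 109, 113, -1, -1]
```

View pics/w4.png

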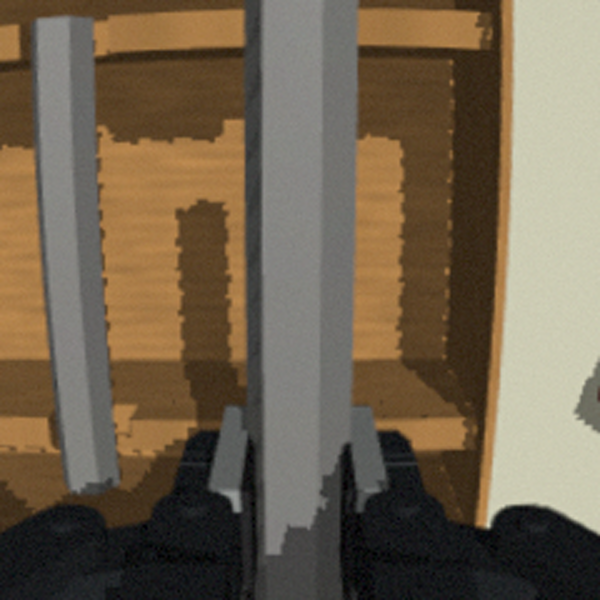

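{"op": "apply_moves", "data": {
  "motion": [
    {"tx":3.5,"ty":0.6,"tz":0.3,"turn":1.5,"jaw":-1},
    {"tx":7.2,"ty":1.2,"tz":0.6,"turn":3,"jaw":-1},
    {"tx":11,"ty":1.8,"tz":0.9,"turn":4.5,"jaw":-1},
    {"tx":14.8,"ty":2.4,"tz":1.2,"turn":6.3,"jaw":-1},
    {"tx":18.6,"ty":3,"tz":1.3,"turn":6.3,"jaw":-1}
  ]
}}

```text
time_s: 7.18
position: [0.6181, -0.0659, 0.125]
tool_rot: [[-0.054, 0.998, -0.016], [0.998, 0.054, 0.016], [0.017, -0.015, -1.0]]
ft_force: [0.6, -0.1, -2.6]
grip_width: 0.0153
```

{"op": "apply_moves", "data": {
  "motion": [
    {"tx":3,"ty":0.4,"tz":0.2,"turn":0,"jaw":-1},
    {"tx":6,"ty":0.6,"tz":0.3,"turn":0,"jaw":-1},
    {"tx":8,"ty":0.7,"tz":0.4,"turn":0,"jaw":-1},
    {"tx":9,"ty":0.7,"tz":0.4,"turn":0,"jaw":-1},
    {"tx":9,"ty":0.7,"tz":0.4,"turn":0,"jaw":-1}
  ]
}}

```text
time_s: 7.6
position: [0.6195, 0.0262, 0.1216]
tool_rot: [[-0.056, 0.998, -0.018], [0.998, 0.057, 0.016], [0.017, -0.017, -1.0]]
ft_force: [0.5, -0.3, -2.5]
grip_width: 0.0152
```

Run:
```python
from h import *
plan([(fix(-.13,-.064,.12),93.2)])
P=cam('wrist');im,d=get_image('wrist');W=cloud('wrist',d,P);np.savez('w5.npz',im=im,d=d,R=P[1],t=P[2]);cv2.imwrite('pics/w5.png',im[:,:,::-1])
H=W.reshape(-1,3);m=(abs(H[:,2]-.085)<.003)&(H[:,1]>.15);Q=H[m]
print(m.sum(),Q.min(0),Q.max(0))
xs=np.arange(.46,.63,.004);ys=np.array([np.percentile(Q[abs(Q[:,0]-x)<.003,1],2) if (abs(Q[:,0]-x)<.003).sum()>5 else np.nan for x in xs]);g=~np.isnan(ys);k=np.polyfit(xs[g],ys[g],1);print('front deg',np.degrees(k[0]),np.polyval(k,.5475),(ys-np.polyval(k,xs))*1000)
```

```text
t 7.6 pos [0.6195 0.0262 0.1216] yaw 93.2 w 0.0152 F [ 0.5246 -0.2897 -2.473 ]
tx 0.7 ty -0.0 tz 0.2 turn 0.0  rows>=0.2
15 [0.443  0.1829 0.082 ] [0.4491 0.185  0.0854]Traceback (most recent call last):
  File "<stdin>", line 6, in <module>
    raise TypeError("expected non-empty vector for x")
TypeError: expected non-empty vector for x
```

View pics/w5.png

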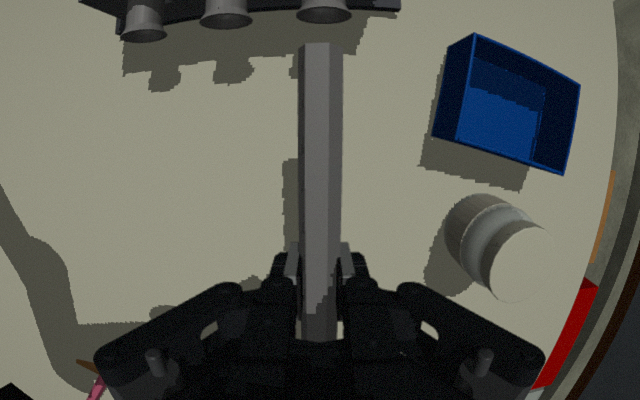

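```bash
cat >> h.py <<'E'
def noses(W):
    c,s=np.cos(FY),np.sin(FY);Q=W[...,:2]-F0;X=Q[...,0]*c+Q[...,1]*s;Y=-Q[...,0]*s+Q[...,1]*c;Z=W[...,2]
    for y in(-.064,0,.064):
        m=(abs(Y-y)<.022)&(abs(X-.005)<.014)&(Z>.045)&(Z<.075)
        if m.sum()<20: print('nose',y,'none');continue
        k=m&(Z>.056); f=np.percentile(X[m],3)
        A=np.c_[2*Y[k],2*Z[k],np.ones(k.sum())];q=np.linalg.lstsq(A[X[k]<f+.006],(Y**2+Z**2)[k][X[k]<f+.006],rcond=None)[0]
        print('nose',y,m.sum(),'front x %.1f  y mid %.1f (p5 %.1f p95 %.1f) ztop %.1f circ y %.1f z %.1f'%(f*1000,np.median(Y[k])*1000,*np.percentile(Y[k],[3,97])*1000,np.percentile(Z[m],97)*1000,q[0]*1000,q[1]*1000))
def held(W,s):
    T=(W-s['position'])@s['tool_rot'];m=(abs(T[...,1])<.014)&(T[...,0]>.02)&(T[...,0]<.12)&(abs(T[...,2])<.02)&np.isfinite(T[...,0])
    x,y,z=T[m].T*1000;e=np.percentile(x,99.5)
    ky=np.polyfit(x,y,1);b=z<np.percentile(z,60);kz=np.polyfit(x[b],z[b],1)
    print('held n',m.sum(),'front x %.1f  y0 %.1f ydeg %.2f y@front %.1f ztop0 %.1f zdeg %.2f ztop@front %.1f'%(e,ky[1],np.degrees(ky[0]),np.polyval(ky,e),kz[1],np.degrees(kz[0]),np.polyval(kz,e)))
    # world
    w=W[m];kx=np.polyfit(w[:,1],w[:,0],1);f=w[:,1].max();t=w[:,2];b=t>np.percentile(t,40);kz=np.polyfit(w[b,1],t[b],1)
    print('world: yaw',90-np.degrees(np.arctan(kx[0])),'front',np.polyval(kx,f),f,'ztop',np.polyval(kz,f),'pitch',np.degrees(kz[0]))
E
python3 - <<'E'
from h import *
z=np.load('w5.npz');P=(camera_params('wrist'),z['R'],z['t']);W=cloud('wrist',z['d'],P)
noses(W);held(W,telemetry.observe())
z=np.load('top0.npz');noses(cloud('top',z['d']));noses(cloud('scene',get_image('scene')[1]))
E
```

```text
nose -0.064 625 front x 0.7  y mid -65.9 (p5 -80.4 p95 -51.4) ztop 68.8 circ y -66.0 z 53.1
nose 0 872 front x 0.6  y mid -5.0 (p5 -16.7 p95 10.6) ztop 68.4 circ y -2.5 z 53.5
nose 0.064 1024 front x 0.5  y mid 56.0 (p5 47.4 p95 72.6) ztop 68.0 circ y 61.1 z 54.1
held n 8772 front x 100.1  y0 -0.1 ydeg 0.13 y@front 0.1 ztop0 -7.9 zdeg 1.25 ztop@front -5.7
world: yaw 92.91353751853029 front 0.614532265335868 0.12531702819611645 ztop 0.12904260819515026 pitch -0.53876880473676
nose -0.064 76 front x 1.5  y mid -62.0 (p5 -77.0 p95 -51.1) ztop 69.2 circ y -64.2 z 52.5
nose 0 80 front x 1.3  y mid 0.8 (p5 -13.7 p95 13.4) ztop 70.4 circ y 0.2 z 55.7
nose 0.064 71 front x 1.0  y mid 63.8 (p5 52.1 p95 77.1) ztop 69.2 circ y 63.8 z 53.0
nose -0.064 26 front x -1.9  y mid -77.3 (p5 -79.2 p95 -49.6) ztop 61.1 circ y -64.5 z 54.1
nose 0 none
nose 0.064 none
```

{"op": "apply_moves", "data": {
  "motion": [
    {"tx":0,"ty":0.1,"tz":2.3,"turn":0,"jaw":-1},
    {"tx":0,"ty":0.1,"tz":4.6,"turn":0,"jaw":-1},
    {"tx":0,"ty":0.1,"tz":6.5,"turn":0,"jaw":-1},
    {"tx":0,"ty":0.1,"tz":6.8,"turn":0,"jaw":-1},
    {"tx":0,"ty":0.1,"tz":6.8,"turn":0,"jaw":-1}
  ]
}}

```text
time_s: 8.12
position: [0.6196, 0.0233, 0.053]
tool_rot: [[-0.052, 0.998, -0.019], [0.999, 0.052, 0.016], [0.017, -0.018, -1.0]]
ft_force: [-0.1, -0.2, -2.0]
grip_width: 0.0147
```

Run:
```python
from h import *
plan([(fix(-.13,-.064,.052),93.2)]);s=telemetry.observe()
P=cam('wrist');im,d=get_image('wrist');W=cloud('wrist',d,P);noses(W);held(W,s)
print(s['tool_rot'][:,2])
```

```text
t 8.12 pos [0.6196 0.0233 0.053 ] yaw 93.0 w 0.0147 F [-0.1128 -0.248  -1.9845]
tx 1.0 ty -0.0 tz 0.1 turn -0.2  rows>=0.2
nose -0.064 none
nose 0 none
nose 0.064 486 front x 0.1  y mid 70.6 (p5 59.1 p95 76.5) ztop 68.5 circ y 66.4 z 60.9
held n 8624 front x 98.5  y0 0.1 ydeg 0.21 y@front 0.5 ztop0 -8.1 zdeg 1.30 ztop@front -5.9
world: yaw 92.65903469454771 front 0.6150365762642652 0.12230219847944825 ztop 0.06037664873857304 pitch -0.5890478872649675
[-0.019   0.0159 -0.9997]
```

{"op": "apply_moves", "data": {
  "motion": [
    {"tx":1.2,"ty":0,"tz":0,"turn":0,"jaw":-1},
    {"tx":2.4,"ty":0,"tz":0,"turn":0,"jaw":-1},
    {"tx":3.5,"ty":0,"tz":0.1,"turn":0,"jaw":-1},
    {"tx":4.5,"ty":0,"tz":0.1,"turn":0,"jaw":-1},
    {"tx":5.2,"ty":0,"tz":0.1,"turn":0,"jaw":-1}
  ]
}}

```text
time_s: 8.58
position: [0.6179, 0.0749, 0.0547]
tool_rot: [[-0.054, 0.998, -0.015], [0.998, 0.054, 0.011], [0.011, -0.014, -1.0]]
ft_force: [0.2, -2.4, -1.6]
grip_width: 0.0151
```

Run:
```python
from h import *
plan([(fix(-.0195,-.065,.053),93.2)]);s=telemetry.observe()
P=cam('wrist');im,d=get_image('wrist');W=cloud('wrist',d,P);print(s['wrist_torque'],s['tool_rot'][:,2])
im2,d2=get_image('scene');a=cv2.resize(im[0:220,200:440],(600,550),interpolation=2);cv2.imwrite('pics/w6.png',a[:,:,::-1])
```

```text
t 8.58 pos [0.6179 0.0749 0.0547] yaw 93.1 w 0.0151 F [ 0.1667 -2.3848 -1.6475]
tx 6.8 ty -0.1 tz 0.2 turn -0.1  rows>=1.6
[-0.2333 -0.0127  0.0413] [-0.015   0.0105 -0.9998]
```

View pics/w6.png

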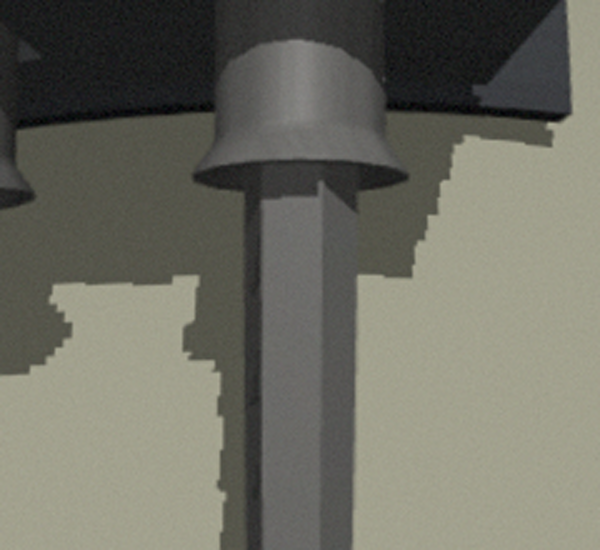

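{"op": "apply_moves", "data": {
  "motion": [
    {"tx":1.1,"ty":0,"tz":0.1,"turn":0,"jaw":-1},
    {"tx":2.2,"ty":0,"tz":0.15,"turn":0,"jaw":-1},
    {"tx":3.3,"ty":0,"tz":0.2,"turn":0,"jaw":-1},
    {"tx":4.3,"ty":0,"tz":0.2,"turn":0,"jaw":-1},
    {"tx":5.0,"ty":0,"tz":0.2,"turn":0,"jaw":-1}
  ]
}}

```text
time_s: 9.1
position: [0.6148, 0.1284, 0.0532]
tool_rot: [[-0.055, 0.998, -0.015], [0.998, 0.055, 0.015], [0.016, -0.014, -1.0]]
ft_force: [3.6, -4.7, -6.1]
grip_width: 0.0149
```

{"op": "apply_moves", "data": {
  "motion": [
    {"tx":0.6,"ty":0,"tz":0,"turn":0,"jaw":-1},
    {"tx":1.2,"ty":0,"tz":0,"turn":0,"jaw":-1},
    {"tx":1.6,"ty":0,"tz":0,"turn":0,"jaw":-1},
    {"tx":1.8,"ty":0,"tz":0,"turn":0,"jaw":-1},
    {"tx":1.8,"ty":0,"tz":0,"turn":0,"jaw":-1}
  ]
}}

```text
time_s: 9.52
position: [0.6142, 0.1449, 0.0528]
tool_rot: [[-0.055, 0.998, -0.015], [0.998, 0.055, 0.012], [0.012, -0.015, -1.0]]
ft_force: [3.1, -10.8, -9.7]
grip_width: 0.0151
```

Run:
```python
from h import *
plan([(fix(-.0195,-.065,.053),93.2)]);s=telemetry.observe();print(s['wrist_torque'],s['tool_rot'][:,2])
```

```text
t 9.52 pos [0.6142 0.1449 0.0528] yaw 93.2 w 0.0151 F [  3.1297 -10.8443  -9.7366]
tx -0.2 ty -0.1 tz -0.0 turn -0.0  rows>=0.0
[-1.9376 -0.735   0.0079] [-0.0154  0.0115 -0.9998]
```

{"op": "apply_moves", "data": {
  "motion": [
    {"tx":0.3,"ty":0,"tz":-0.05,"turn":0,"jaw":-1},
    {"tx":0.5,"ty":0,"tz":-0.05,"turn":0,"jaw":-1},
    {"tx":0.5,"ty":0,"tz":-0.05,"turn":0,"jaw":-1}
  ]
}}

```text
time_s: 9.77
position: [0.6143, 0.1451, 0.0527]
tool_rot: [[-0.055, 0.998, -0.016], [0.998, 0.055, 0.002], [0.003, -0.016, -1.0]]
ft_force: [2.9, -27.9, -7.7]
grip_width: 0.0149
```

```bash
cat >> h.py <<'E'
def tails(W,im=None):
    c,s=np.cos(FY),np.sin(FY);Q=W[...,:2]-F0;X=Q[...,0]*c+Q[...,1]*s;Y=-Q[...,0]*s+Q[...,1]*c;Z=W[...,2]
    for y in(-.064,0,.064):
        m=(abs(Y-y)<.013)&(X<-.005)&(X>-.12)&(Z>.045)&(Z<.075)
        if m.sum()<8: print('tail',y,'none');continue
        print('tail',y,m.sum(),'rear x %.1f (want -60) y %.1f'%(1000*np.percentile(X[m],2),1000*np.median(Y[m])))
E
python3 - <<'E'
from h import *
plan([(fix(-.0195,-.065,.053),93.2)]);s=telemetry.observe();print(s['wrist_torque'])
E
```

```text
t 9.77 pos [0.6143 0.1451 0.0527] yaw 93.1 w 0.0149 F [  2.9463 -27.9055  -7.6537]
tx -0.2 ty -0.1 tz -0.0 turn -0.1  rows>=0.1
[-4.3795 -0.4276  0.1494]
```

{"op": "apply_moves", "data": {
  "motion": [
    {"tx":-0.1,"ty":0,"tz":0,"turn":0,"jaw":-1},
    {"tx":-0.1,"ty":0,"tz":0,"turn":0,"jaw":-0.1},
    {"tx":-0.1,"ty":0,"tz":0,"turn":0,"jaw":-0.1},
    {"tx":-0.1,"ty":0,"tz":0,"turn":0,"jaw":-0.1},
    {"tx":-0.1,"ty":0,"tz":0,"turn":0,"jaw":-0.1}
  ]
}}

```text
time_s: 10.18
position: [0.6144, 0.1449, 0.0531]
tool_rot: [[-0.055, 0.998, -0.016], [0.998, 0.055, 0.003], [0.004, -0.016, -1.0]]
ft_force: [0.3, 0.3, -0.5]
grip_width: 0.0386
```

{"op": "apply_moves", "data": {
  "motion": [
    {"tx":-0.3,"ty":0,"tz":-3,"turn":0,"jaw":-0.1},
    {"tx":-0.5,"ty":0,"tz":-7,"turn":0,"jaw":-0.1},
    {"tx":-2,"ty":0,"tz":-11,"turn":0,"jaw":-0.1},
    {"tx":-6,"ty":0,"tz":-12,"turn":0,"jaw":-0.1},
    {"tx":-10,"ty":0,"tz":-12,"turn":0,"jaw":-0.1}
  ]
}}

```text
time_s: 10.6
position: [0.6231, 0.0451, 0.1775]
tool_rot: [[-0.059, 0.998, -0.007], [0.998, 0.059, 0.002], [0.003, -0.007, -1.0]]
ft_force: [0.9, -0.1, -0.4]
grip_width: 0.0385
```

Run:
```python
from h import *
P=cam('wrist');im,d=get_image('wrist');W=cloud('wrist',d,P);tails(W);noses(W);print(telemetry.observe()['tool_rot'][:,2])
im,d=get_image('top');tails(cloud('top',d));bars(cloud('top',d),im)
plan([(car(.002,-.06,.18),99.6)])
```

```text
tail -0.064 1612 rear x -61.0 (want -60) y -65.7
tail 0 none
tail 0.064 none
nose -0.064 1149 front x -7.6  y mid -65.7 (p5 -78.8 p95 -53.2) ztop 68.0 circ y -65.3 z 55.1
nose 0 793 front x 0.8  y mid -4.7 (p5 -15.7 p95 9.9) ztop 68.2 circ y -2.4 z 53.8
nose 0.064 693 front x 0.6  y mid 56.8 (p5 47.6 p95 71.7) ztop 68.1 circ y 61.2 z 53.9
[-0.0107 -0.0003 -0.9999]
tail -0.064 33 rear x -60.0 (want -60) y -67.9
tail 0 none
tail 0.064 none
bar -0.064 n 168 xmid -60.2 slope -1.70deg y -72.8..13.7 z 63.3 world mid [ 0.4906 -0.2484]
bar 0 n 140 xmid 0.8 slope -0.98deg y -74.2..1.5 z 63.0 world mid [ 0.5508 -0.2384]
bar 0.064 none 0
t 10.7 pos [0.6224 0.0402 0.1739] yaw 92.9 w 0.0383 F [ 0.1213  0.3487 -1.1079]
tx -33.4 ty -7.8 tz -0.6 turn -6.7  rows>=8.2
```

{"op": "apply_moves", "data": {
  "motion": [
    {"tx":-4,"ty":-1,"tz":0,"turn":-1.4,"jaw":-0.1},
    {"tx":-8,"ty":-2,"tz":0,"turn":-2.8,"jaw":-0.1},
    {"tx":-12,"ty":-3,"tz":0,"turn":-4.2,"jaw":-0.1},
    {"tx":-16,"ty":-4,"tz":0,"turn":-5.6,"jaw":-0.1},
    {"tx":-20,"ty":-5,"tz":0,"turn":-6.7,"jaw":-0.1}
  ]
}}

```text
time_s: 11.12
position: [0.5825, -0.1609, 0.1743]
tool_rot: [[-0.169, 0.986, -0.013], [0.986, 0.169, 0.002], [0.004, -0.013, -1.0]]
ft_force: [1.0, -0.4, 0.0]
grip_width: 0.0387
```

```bash
sed -i 's/F0=np.array(\[.5475,.159\])/F0=np.array([.5494,.159])/' h.py
python3 - <<'E'
from h import *
plan([(car(.002,-.05,.15),99.6)])
E
```

```text
t 11.12 pos [ 0.5825 -0.1609  0.1743] yaw 99.7 w 0.0387 F [ 1.0287 -0.3624  0.0387]
tx -12.1 ty -4.3 tz 2.4 turn 0.1  rows>=3.1
```

{"op": "apply_moves", "data": {
  "motion": [
    {"tx":-3.5,"ty":-1.4,"tz":0,"turn":0,"jaw":-0.1},
    {"tx":-7,"ty":-2.8,"tz":0.5,"turn":0,"jaw":-0.1},
    {"tx":-10.5,"ty":-4,"tz":1.5,"turn":0,"jaw":-0.1},
    {"tx":-12.1,"ty":-4.3,"tz":2.4,"turn":0,"jaw":-0.1},
    {"tx":-12.1,"ty":-4.3,"tz":2.4,"turn":0,"jaw":-0.1}
  ]
}}

```text
time_s: 11.53
position: [0.5594, -0.2898, 0.1481]
tool_rot: [[-0.166, 0.986, -0.015], [0.986, 0.166, 0.004], [0.006, -0.015, -1.0]]
ft_force: [0.2, 1.1, -0.7]
grip_width: 0.0383
```

Run:
```python
from h import *
P=cam('wrist');im,d=get_image('wrist');W=cloud('wrist',d,P);bars(W,im);print(telemetry.observe()['tool_rot'][:,2])
plan([(car(.002,-.035,.1),99.6),(car(.002,-.035,.053),99.6)])
```

```text
bar -0.064 n 4338 xmid -58.7 slope -1.54deg y -73.1..63.6 z 61.5 world mid [ 0.4921 -0.2482]
bar 0 n 4903 xmid 1.4 slope -0.09deg y -74.8..62.2 z 61.5 world mid [ 0.5514 -0.2383]
bar 0.064 none 0
[-0.0147  0.0039 -0.9999]
t 11.58 pos [ 0.56   -0.2878  0.149 ] yaw 99.6 w 0.0386 F [ 0.1042  0.375  -1.1229]
tx 1.5 ty 0.0 tz 4.9 turn 0.0  rows>=1.2
tx 0.0 ty 0.0 tz 4.7 turn 0.0  rows>=1.1
```

{"op": "apply_moves", "data": {
  "motion": [
    {"tx":0.8,"ty":0,"tz":3.5,"turn":0,"jaw":-0.1},
    {"tx":1.5,"ty":0.1,"tz":6.5,"turn":0,"jaw":-0.1},
    {"tx":1.5,"ty":0.15,"tz":9,"turn":0,"jaw":-0.1},
    {"tx":1.5,"ty":0.15,"tz":9.6,"turn":0,"jaw":-0.1},
    {"tx":1.5,"ty":0.15,"tz":9.6,"turn":0,"jaw":-1}
  ]
}}

```text
time_s: 12.0
position: [0.5577, -0.2703, 0.0522]
tool_rot: [[-0.169, 0.985, -0.017], [0.986, 0.169, 0.006], [0.009, -0.016, -1.0]]
ft_force: [0.2, 0.2, 0.5]
grip_width: 0.0274
```

{"op": "apply_moves", "data": {
  "motion": [
    {"tx":0,"ty":0,"tz":0,"turn":0,"jaw":-1},
    {"tx":0,"ty":0,"tz":0,"turn":0,"jaw":-1},
    {"tx":0,"ty":0,"tz":0,"turn":0,"jaw":-1}
  ]
}}

```text
time_s: 12.25
position: [0.5586, -0.2702, 0.0539]
tool_rot: [[-0.17, 0.985, -0.014], [0.986, 0.17, 0.005], [0.007, -0.013, -1.0]]
ft_force: [0.6, 2.6, 3.5]
grip_width: 0.0154
```

{"op": "apply_moves", "data": {
  "motion": [
    {"tx":0,"ty":0,"tz":-1,"turn":0,"jaw":-1},
    {"tx":0,"ty":0,"tz":-3.5,"turn":0,"jaw":-1},
    {"tx":0,"ty":0,"tz":-6.5,"turn":0,"jaw":-1},
    {"tx":0,"ty":0,"tz":-9,"turn":0,"jaw":-1},
    {"tx":0,"ty":0,"tz":-9,"turn":0,"jaw":-1}
  ]
}}

```text
time_s: 12.67
position: [0.5616, -0.2719, 0.1507]
tool_rot: [[-0.169, 0.986, -0.005], [0.986, 0.169, -0.002], [-0.001, -0.006, -1.0]]
ft_force: [0.9, -1.5, -2.4]
grip_width: 0.0152
```

Run:
```python
from h import *
s=telemetry.observe();P=cam('wrist');im,d=get_image('wrist');W=cloud('wrist',d,P);bars(W,im);held(W,s);print(s['tool_rot'][:,2])
plan([(fix(-.13,0,.13),93.2)])
```

```text
bar -0.064 n 4130 xmid -58.6 slope -1.54deg y -73.1..63.8 z 61.5 world mid [ 0.4922 -0.2482]
bar 0 none 20
bar 0.064 none 0
held n 8458 front x 96.5  y0 -0.1 ydeg -0.15 y@front -0.3 ztop0 -7.1 zdeg 0.63 ztop@front -6.0
world: yaw 99.37231748232259 front 0.5450874278689147 -0.17516944895095382 ztop 0.15657836550616488 pitch -0.6767173566219046
[-0.0055 -0.0017 -1.    ]
t 12.72 pos [ 0.5608 -0.2713  0.1476] yaw 99.8 w 0.0153 F [-0.2592  0.7485 -4.6844]
tx 29.7 ty 4.7 tz 1.8 turn 6.6  rows>=7.2
```

{"op": "apply_moves", "data": {
  "motion": [
    {"tx":3.7,"ty":0.6,"tz":0.2,"turn":1.4,"jaw":-1},
    {"tx":7.4,"ty":1.2,"tz":0.4,"turn":2.8,"jaw":-1},
    {"tx":11.1,"ty":1.8,"tz":0.6,"turn":4.2,"jaw":-1},
    {"tx":14.8,"ty":2.4,"tz":0.8,"turn":5.6,"jaw":-1},
    {"tx":18.5,"ty":3,"tz":1.0,"turn":6.6,"jaw":-1}
  ]
}}

```text
time_s: 13.13
position: [0.5579, -0.0821, 0.1368]
tool_rot: [[-0.053, 0.999, -0.011], [0.999, 0.053, 0.002], [0.002, -0.011, -1.0]]
ft_force: [0.6, 0.4, -2.6]
grip_width: 0.0152
```

{"op": "apply_moves", "data": {
  "motion": [
    {"tx":3.5,"ty":0.2,"tz":0.3,"turn":0,"jaw":-1},
    {"tx":7,"ty":0.3,"tz":0.5,"turn":0,"jaw":-1},
    {"tx":9,"ty":0.4,"tz":0.8,"turn":0,"jaw":-1},
    {"tx":9.5,"ty":0.4,"tz":0.8,"turn":0,"jaw":-1},
    {"tx":9.5,"ty":0.4,"tz":0.8,"turn":0,"jaw":-1}
  ]
}}

```text
time_s: 13.55
position: [0.5561, 0.0142, 0.1282]
tool_rot: [[-0.055, 0.998, -0.013], [0.998, 0.055, 0.002], [0.002, -0.013, -1.0]]
ft_force: [-0.2, 0.1, -3.7]
grip_width: 0.0154
```

Run:
```python
from h import *
s=telemetry.observe();P=cam('wrist');im,d=get_image('wrist');W=cloud('wrist',d,P);noses(W);tails(W);held(W,s);print(s['tool_rot'][:,2])
plan([(fix(-.13,0,.053),93.2)])
```

```text
nose -0.064 880 front x -8.3  y mid -62.9 (p5 -77.2 p95 -49.1) ztop 68.4 circ y -62.9 z 55.8
nose 0 201 front x 0.5  y mid -12.2 (p5 -16.8 p95 15.8) ztop 61.3 circ y -0.3 z 52.0
nose 0.064 411 front x 0.3  y mid 62.5 (p5 48.1 p95 78.1) ztop 68.9 circ y 63.3 z 53.3
tail -0.064 2220 rear x -60.8 (want -60) y -61.4
tail 0 none
tail 0.064 none
held n 8461 front x 96.5  y0 0.0 ydeg -0.17 y@front -0.2 ztop0 -7.1 zdeg 0.66 ztop@front -6.0
world: yaw 93.18380932863084 front 0.5506124328088272 0.11140389569663611 ztop 0.13436784069197855 pitch -0.5434039779636751
[-0.0128  0.0017 -0.9999]
t 13.6 pos [0.5565 0.0129 0.1285] yaw 93.1 w 0.0149 F [ 0.5282 -0.8231 -3.74  ]
tx 1.6 ty 0.1 tz 7.5 turn -0.1  rows>=1.9
```

{"op": "apply_moves", "data": {
  "motion": [
    {"tx":0,"ty":0.2,"tz":2.5,"turn":0,"jaw":-1},
    {"tx":0.5,"ty":0.25,"tz":5,"turn":0,"jaw":-1},
    {"tx":1,"ty":0.25,"tz":7.2,"turn":0,"jaw":-1},
    {"tx":1,"ty":0.25,"tz":7.4,"turn":0,"jaw":-1},
    {"tx":1,"ty":0.25,"tz":7.4,"turn":0,"jaw":-1}
  ]
}}

```text
time_s: 14.02
position: [0.5573, 0.0219, 0.0537]
tool_rot: [[-0.053, 0.998, -0.014], [0.999, 0.053, 0.001], [0.002, -0.014, -1.0]]
ft_force: [-0.4, -0.9, -3.2]
grip_width: 0.0153
```

Run:
```python
from h import *
s=telemetry.observe();P=cam('wrist');im,d=get_image('wrist');W=cloud('wrist',d,P);noses(W);held(W,s);print(s['tool_rot'][:,2])
plan([(fix(-.0165,0,.053),93.2)])
```

```text
nose -0.064 none
nose 0 none
nose 0.064 none
held n 8454 front x 96.5  y0 0.0 ydeg -0.20 y@front -0.3 ztop0 -7.1 zdeg 0.68 ztop@front -6.0
world: yaw 93.0818232031222 front 0.5520020145765534 0.11901627656945343 ztop 0.05990008340320507 pitch -0.576443202197713
[-0.0143  0.0014 -0.9999]
t 14.07 pos [0.558  0.0219 0.055 ] yaw 93.0 w 0.0153 F [ 0.2479  0.5928 -3.3616]
tx 12.1 ty -0.1 tz 0.2 turn -0.2  rows>=2.9
```

{"op": "apply_moves", "data": {
  "motion": [
    {"tx":1.4,"ty":0,"tz":0,"turn":0,"jaw":-1},
    {"tx":2.8,"ty":0,"tz":0,"turn":0,"jaw":-1},
    {"tx":4.0,"ty":0,"tz":0,"turn":0,"jaw":-1},
    {"tx":5.0,"ty":0,"tz":0,"turn":0,"jaw":-1},
    {"tx":6.0,"ty":0,"tz":0,"turn":0,"jaw":-1}
  ]
}}

```text
time_s: 14.48
position: [0.5552, 0.0809, 0.056]
tool_rot: [[-0.054, 0.999, -0.01], [0.999, 0.054, -0.002], [-0.002, -0.011, -1.0]]
ft_force: [-1.8, -1.7, -4.1]
grip_width: 0.0149
```

Run:
```python
from h import *
s=telemetry.observe();print(s['wrist_torque'],s['tool_rot'][:,2])
plan([(fix(-.0165,0,.053),93.2)])
```

```text
[-0.4062  0.283   0.2207] [-0.0104 -0.0023 -0.9999]
t 14.48 pos [0.5552 0.0809 0.056 ] yaw 93.1 w 0.0149 F [-1.8212 -1.7271 -4.1435]
tx 6.2 ty -0.2 tz 0.3 turn -0.1  rows>=1.5
```

{"op": "apply_moves", "data": {
  "motion": [
    {"tx":1.1,"ty":-0.1,"tz":0.1,"turn":0,"jaw":-1},
    {"tx":2.2,"ty":-0.1,"tz":0.2,"turn":0,"jaw":-1},
    {"tx":3.3,"ty":-0.1,"tz":0.25,"turn":0,"jaw":-1},
    {"tx":4.3,"ty":-0.1,"tz":0.25,"turn":0,"jaw":-1},
    {"tx":5.0,"ty":-0.1,"tz":0.25,"turn":0,"jaw":-1}
  ]
}}

```text
time_s: 14.9
position: [0.5514, 0.1324, 0.0535]
tool_rot: [[-0.054, 0.998, -0.01], [0.999, 0.054, -0.002], [-0.001, -0.01, -1.0]]
ft_force: [-0.9, -1.0, -4.0]
grip_width: 0.0153
```

{"op": "apply_moves", "data": {
  "motion": [
    {"tx":0.6,"ty":0,"tz":0,"turn":0,"jaw":-1},
    {"tx":1.1,"ty":0,"tz":0,"turn":0,"jaw":-1},
    {"tx":1.4,"ty":0,"tz":0,"turn":0,"jaw":-1},
    {"tx":1.6,"ty":0,"tz":0,"turn":0,"jaw":-1},
    {"tx":1.6,"ty":0,"tz":0,"turn":0,"jaw":-1}
  ]
}}

```text
time_s: 15.32
position: [0.5509, 0.1436, 0.0534]
tool_rot: [[-0.055, 0.998, -0.011], [0.998, 0.055, -0.011], [-0.011, -0.012, -1.0]]
ft_force: [-1.2, -29.3, -2.6]
grip_width: 0.0155
```

Run:
```python
from h import *
s=telemetry.observe();print(s['wrist_torque'],s['tool_rot'][:,2])
plan([(fix(-.0165,0,.053),93.2)])
```

```text
[-4.6424  0.14    0.1752] [-0.0112 -0.0112 -0.9999]
t 15.32 pos [0.5509 0.1436 0.0534] yaw 93.2 w 0.0155 F [ -1.2172 -29.3425  -2.6418]
tx -0.1 ty -0.1 tz 0.0 turn -0.0  rows>=0.0
```

{"op": "apply_moves", "data": {
  "motion": [
    {"tx":-0.1,"ty":0,"tz":0,"turn":0,"jaw":-1},
    {"tx":-0.1,"ty":0,"tz":0,"turn":0,"jaw":-0.1},
    {"tx":-0.1,"ty":0,"tz":0,"turn":0,"jaw":-0.1},
    {"tx":-0.1,"ty":0,"tz":0,"turn":0,"jaw":-0.1},
    {"tx":-0.1,"ty":0,"tz":0,"turn":0,"jaw":-0.1}
  ]
}}

```text
time_s: 15.73
position: [0.5511, 0.1432, 0.0537]
tool_rot: [[-0.055, 0.998, -0.01], [0.998, 0.055, -0.011], [-0.01, -0.011, -1.0]]
ft_force: [-0.3, -0.2, -0.4]
grip_width: 0.0381
```

{"op": "apply_moves", "data": {
  "motion": [
    {"tx":-0.3,"ty":0,"tz":-3,"turn":0,"jaw":-0.1},
    {"tx":-0.5,"ty":0,"tz":-7,"turn":0,"jaw":-0.1},
    {"tx":-2,"ty":0,"tz":-11,"turn":0,"jaw":-0.1},
    {"tx":-6,"ty":0,"tz":-12,"turn":0,"jaw":-0.1},
    {"tx":-10,"ty":0,"tz":-12,"turn":0,"jaw":-0.1}
  ]
}}

```text
time_s: 16.15
position: [0.5593, 0.0448, 0.1789]
tool_rot: [[-0.059, 0.998, -0.002], [0.998, 0.059, -0.011], [-0.011, -0.003, -1.0]]
ft_force: [1.2, 0.1, -0.7]
grip_width: 0.0383
```

Run:
```python
from h import *
P=cam('wrist');im,d=get_image('wrist');W=cloud('wrist',d,P);tails(W);noses(W);print(telemetry.observe()['tool_rot'][:,2])
im,d=get_image('top');tails(cloud('top',d));bars(cloud('top',d),im)
plan([(car(-.059,-.05,.15),101.0)])
```

```text
tail -0.064 1534 rear x -60.4 (want -60) y -61.9
tail 0 1586 rear x -61.1 (want -60) y 0.2
tail 0.064 none
nose -0.064 1121 front x -7.8  y mid -62.0 (p5 -75.9 p95 -50.7) ztop 67.7 circ y -63.1 z 55.0
nose 0 1158 front x -7.5  y mid 0.1 (p5 -13.0 p95 12.8) ztop 67.8 circ y 0.5 z 55.5
nose 0.064 793 front x 0.7  y mid 61.2 (p5 50.2 p95 76.1) ztop 68.1 circ y 63.5 z 53.3
[-0.0049 -0.014  -0.9999]
tail -0.064 none
tail 0 127 rear x -61.6 (want -60) y 3.2
tail 0.064 none
bar -0.064 n 166 xmid -60.3 slope -1.84deg y -73.2..13.3 z 63.4 world mid [ 0.4905 -0.2485]
bar 0 none 0
bar 0.064 none 0
t 16.25 pos [0.5587 0.0405 0.1758] yaw 92.9 w 0.0387 F [-1.0245  0.4514 -0.1611]
tx -33.5 ty -7.6 tz 2.6 turn -8.1  rows>=8.3
```

Two bars home; on to the third.

{"op": "apply_moves", "data": {
  "motion": [
    {"tx":-4,"ty":-0.9,"tz":0,"turn":-1.6,"jaw":-0.1},
    {"tx":-8,"ty":-1.8,"tz":0,"turn":-3.2,"jaw":-0.1},
    {"tx":-12,"ty":-2.7,"tz":0,"turn":-4.8,"jaw":-0.1},
    {"tx":-16,"ty":-3.6,"tz":0,"turn":-6.4,"jaw":-0.1},
    {"tx":-20,"ty":-4.5,"tz":0,"turn":-8,"jaw":-0.1}
  ]
}}

```text
time_s: 16.67
position: [0.5237, -0.1618, 0.1786]
tool_rot: [[-0.192, 0.981, -0.007], [0.981, 0.192, -0.012], [-0.01, -0.009, -1.0]]
ft_force: [0.9, -0.3, -0.5]
grip_width: 0.0384
```

{"op": "apply_moves", "data": {
  "motion": [
    {"tx":-3.5,"ty":-1.3,"tz":0,"turn":0,"jaw":-0.1},
    {"tx":-7,"ty":-2.6,"tz":0.5,"turn":0,"jaw":-0.1},
    {"tx":-10.5,"ty":-3.9,"tz":1.5,"turn":0,"jaw":-0.1},
    {"tx":-12.5,"ty":-4.5,"tz":2.4,"turn":0,"jaw":-0.1},
    {"tx":-12.5,"ty":-4.5,"tz":2.4,"turn":0,"jaw":-0.1}
  ]
}}

```text
time_s: 17.08
position: [0.5025, -0.2964, 0.1543]
tool_rot: [[-0.188, 0.982, -0.009], [0.982, 0.188, -0.01], [-0.009, -0.011, -1.0]]
ft_force: [-0.2, -0.3, -0.6]
grip_width: 0.0384
```

Run:
```python
from h import *
P=cam('wrist');im,d=get_image('wrist');W=cloud('wrist',d,P);bars(W,im);print(telemetry.observe()['tool_rot'][:,2])
plan([(car(-.0585,-.035,.1),101),(car(-.0585,-.035,.053),101)])
```

```text
bar -0.064 n 4660 xmid -60.5 slope -1.43deg y -73.4..63.8 z 61.5 world mid [ 0.4903 -0.2485]
bar 0 none 0
bar 0.064 none 0
[-0.0084 -0.0101 -0.9999]
t 17.13 pos [ 0.503  -0.2943  0.1551] yaw 100.9 w 0.0386 F [ 0.9952  0.258  -0.1132]
tx 1.2 ty -0.3 tz 5.5 turn -0.1  rows>=1.4
tx 0.0 ty 0.0 tz 4.7 turn 0.0  rows>=1.1
```

{"op": "apply_moves", "data": {
  "motion": [
    {"tx":0.8,"ty":-0.3,"tz":3.5,"turn":0,"jaw":-0.1},
    {"tx":1.3,"ty":-0.3,"tz":6.5,"turn":0,"jaw":-0.1},
    {"tx":1.3,"ty":-0.3,"tz":9.4,"turn":0,"jaw":-0.1},
    {"tx":1.3,"ty":-0.3,"tz":10.2,"turn":0,"jaw":-0.1},
    {"tx":1.3,"ty":-0.3,"tz":10.2,"turn":0,"jaw":-1}
  ]
}}

```text
time_s: 17.55
position: [0.4966, -0.2814, 0.0517]
tool_rot: [[-0.191, 0.982, -0.011], [0.982, 0.191, -0.007], [-0.005, -0.012, -1.0]]
ft_force: [-1.0, 0.4, -0.7]
grip_width: 0.0276
```

{"op": "apply_moves", "data": {
  "motion": [
    {"tx":0,"ty":0,"tz":0,"turn":0,"jaw":-1},
    {"tx":0,"ty":0,"tz":0,"turn":0,"jaw":-1},
    {"tx":0,"ty":0,"tz":0,"turn":0,"jaw":-1}
  ]
}}

```text
time_s: 17.8
position: [0.4974, -0.2815, 0.0533]
tool_rot: [[-0.191, 0.982, -0.009], [0.982, 0.191, -0.009], [-0.007, -0.01, -1.0]]
ft_force: [0.1, 2.0, 3.4]
grip_width: 0.0153
```

{"op": "apply_moves", "data": {
  "motion": [
    {"tx":0,"ty":0,"tz":-1,"turn":0,"jaw":-1},
    {"tx":0,"ty":0,"tz":-3.5,"turn":0,"jaw":-1},
    {"tx":0,"ty":0,"tz":-6.5,"turn":0,"jaw":-1},
    {"tx":0,"ty":0,"tz":-9,"turn":0,"jaw":-1},
    {"tx":0,"ty":0,"tz":-9,"turn":0,"jaw":-1}
  ]
}}

```text
time_s: 18.22
position: [0.4999, -0.2819, 0.1498]
tool_rot: [[-0.191, 0.982, -0.001], [0.981, 0.191, -0.016], [-0.015, -0.004, -1.0]]
ft_force: [0.4, -0.1, -1.0]
grip_width: 0.0153
```

Run:
```python
from h import *
s=telemetry.observe();P=cam('wrist');im,d=get_image('wrist');W=cloud('wrist',d,P);bars(W,im);held(W,s);print(s['tool_rot'][:,2])
plan([(fix(-.15,.064,.13),93.2)])
```

```text
bar -0.064 none 14
bar 0 none 0
bar 0.064 none 1
held n 8875 front x 98.4  y0 -0.1 ydeg -0.07 y@front -0.2 ztop0 -7.9 zdeg -0.05 ztop@front -8.0
world: yaw 100.51019772293694 front 0.48091532897470746 -0.1832004619440818 ztop 0.15629609517519624 pitch -0.6606455937851696
[-0.0006 -0.0158 -0.9999]
t 18.27 pos [ 0.4991 -0.2813  0.147 ] yaw 101.0 w 0.0151 F [ 0.2838  0.1761 -2.4079]
tx 28.3 ty 5.0 tz 1.7 turn 7.8  rows>=6.9
```

{"op": "apply_moves", "data": {
  "motion": [
    {"tx":3.7,"ty":0.7,"tz":0.2,"turn":1.6,"jaw":-1},
    {"tx":7.4,"ty":1.4,"tz":0.4,"turn":3.2,"jaw":-1},
    {"tx":11.1,"ty":2.1,"tz":0.6,"turn":4.8,"jaw":-1},
    {"tx":14.8,"ty":2.8,"tz":0.8,"turn":6.4,"jaw":-1},
    {"tx":18.5,"ty":3.3,"tz":1.0,"turn":7.8,"jaw":-1}
  ]
}}

```text
time_s: 18.68
position: [0.4954, -0.0918, 0.134]
tool_rot: [[-0.054, 0.999, -0.004], [0.998, 0.054, -0.013], [-0.013, -0.005, -1.0]]
ft_force: [0.5, 0.6, -2.0]
grip_width: 0.015
```

{"op": "apply_moves", "data": {
  "motion": [
    {"tx":3.5,"ty":0.2,"tz":0.3,"turn":0,"jaw":-1},
    {"tx":7,"ty":0.3,"tz":0.5,"turn":0,"jaw":-1},
    {"tx":9,"ty":0.4,"tz":0.8,"turn":0,"jaw":-1},
    {"tx":9.5,"ty":0.4,"tz":0.8,"turn":0,"jaw":-1},
    {"tx":9.5,"ty":0.4,"tz":0.8,"turn":0,"jaw":-1}
  ]
}}

```text
time_s: 19.1
position: [0.4937, 0.0044, 0.1244]
tool_rot: [[-0.057, 0.998, -0.006], [0.998, 0.057, -0.013], [-0.012, -0.006, -1.0]]
ft_force: [0.4, 0.0, -2.2]
grip_width: 0.015
```

```bash
cat >> h.py <<'E'
def tofix(p):
    c,s=np.cos(FY),np.sin(FY);q=np.asarray(p)[:2]-F0;return np.array([c*q[0]+s*q[1],-s*q[0]+c*q[1]])*1000
E
python3 - <<'E'
from h import *
s=telemetry.observe();P=cam('wrist');im,d=get_image('wrist');W=cloud('wrist',d,P);noses(W);tails(W);held(W,s);print(s['tool_rot'][:,2])
plan([(fix(-.13,.064,.053),93.2)]); print(tofix(s['position']))
E
```

```text
nose -0.064 873 front x -8.0  y mid -61.5 (p5 -76.7 p95 -49.1) ztop 68.1 circ y -62.9 z 55.6
nose 0 327 front x -8.8  y mid 0.8 (p5 -4.1 p95 6.0) ztop 58.3 circ y 1.2 z 56.8
nose 0.064 none
tail -0.064 1806 rear x -61.0 (want -60) y -59.2
tail 0 2307 rear x -61.5 (want -60) y 3.0
tail 0.064 none
held n 8877 front x 98.5  y0 0.0 ydeg -0.08 y@front -0.1 ztop0 -7.9 zdeg -0.01 ztop@front -7.9
world: yaw 93.15272266124708 front 0.48811545748235796 0.10373854028209635 ztop 0.13121349181196365 pitch -0.5354424683391613
[-0.0057 -0.0126 -0.9999]
t 19.15 pos [0.4941 0.0032 0.1246] yaw 93.2 w 0.0153 F [ 0.0202  0.3455 -2.4151]
tx 2.2 ty -0.0 tz 7.2 turn -0.0  rows>=1.8
[-151.2718   64.2351]
```

{"op": "apply_moves", "data": {
  "motion": [
    {"tx":0,"ty":0.05,"tz":2.5,"turn":0,"jaw":-1},
    {"tx":0.7,"ty":0.05,"tz":5,"turn":0,"jaw":-1},
    {"tx":1.4,"ty":0.05,"tz":7,"turn":0,"jaw":-1},
    {"tx":1.4,"ty":0.05,"tz":7.1,"turn":0,"jaw":-1},
    {"tx":1.4,"ty":0.05,"tz":7.1,"turn":0,"jaw":-1}
  ]
}}

```text
time_s: 19.57
position: [0.4934, 0.0152, 0.0531]
tool_rot: [[-0.054, 0.999, -0.007], [0.998, 0.054, -0.013], [-0.012, -0.007, -1.0]]
ft_force: [0.3, -0.8, -1.1]
grip_width: 0.0151
```

Run:
```python
from h import *
s=telemetry.observe();P=cam('wrist');im,d=get_image('wrist');W=cloud('wrist',d,P);noses(W);held(W,s);print(s['tool_rot'][:,2],tofix(s['position']))
plan([(fix(-.0184,.064,.053),93.2)])
```

```text
nose -0.064 698 front x -8.6  y mid -64.0 (p5 -77.6 p95 -56.7) ztop 64.3 circ y -61.8 z 56.7
nose 0 none
nose 0.064 none
held n 8876 front x 98.5  y0 -0.0 ydeg -0.06 y@front -0.1 ztop0 -7.9 zdeg -0.02 ztop@front -8.0
world: yaw 93.01040324162618 front 0.48805936143553136 0.1143154250484596 ztop 0.059897240190040946 pitch -0.5463588587412325
[-0.0068 -0.0128 -0.9999] [-140.4499   63.9397]
t 19.62 pos [0.4941 0.0151 0.054 ] yaw 93.1 w 0.015 F [ 0.0072  0.2522 -2.1197]
tx 12.2 ty -0.1 tz 0.1 turn -0.1  rows>=2.9
```

{"op": "apply_moves", "data": {
  "motion": [
    {"tx":1.4,"ty":0,"tz":0,"turn":0,"jaw":-1},
    {"tx":2.8,"ty":0,"tz":0,"turn":0,"jaw":-1},
    {"tx":4.0,"ty":0,"tz":0,"turn":0,"jaw":-1},
    {"tx":5.0,"ty":0,"tz":-0.05,"turn":0,"jaw":-1},
    {"tx":6.0,"ty":0,"tz":-0.05,"turn":0,"jaw":-1}
  ]
}}

```text
time_s: 20.03
position: [0.4914, 0.0743, 0.0547]
tool_rot: [[-0.055, 0.998, -0.003], [0.998, 0.055, -0.016], [-0.015, -0.004, -1.0]]
ft_force: [-1.8, -0.8, -2.7]
grip_width: 0.0151
```

Run:
```python
from h import *
s=telemetry.observe();print(s['wrist_torque'],s['tool_rot'][:,2])
plan([(fix(-.0184,.064,.053),93.2)])
```

```text
[-0.3566  0.2538  0.1364] [-0.0029 -0.0157 -0.9999]
t 20.03 pos [0.4914 0.0743 0.0547] yaw 93.1 w 0.0151 F [-1.7917 -0.7784 -2.7042]
tx 6.3 ty -0.1 tz 0.2 turn -0.1  rows>=1.5
```

{"op": "apply_moves", "data": {
  "motion": [
    {"tx":1.1,"ty":-0.1,"tz":0.1,"turn":0,"jaw":-1},
    {"tx":2.2,"ty":-0.1,"tz":0.1,"turn":0,"jaw":-1},
    {"tx":3.3,"ty":-0.1,"tz":0.1,"turn":0,"jaw":-1},
    {"tx":4.3,"ty":-0.1,"tz":0.1,"turn":0,"jaw":-1},
    {"tx":5.0,"ty":-0.1,"tz":0.1,"turn":0,"jaw":-1}
  ]
}}

```text
time_s: 20.45
position: [0.4876, 0.1255, 0.053]
tool_rot: [[-0.055, 0.998, -0.003], [0.998, 0.055, -0.015], [-0.015, -0.003, -1.0]]
ft_force: [-0.5, 0.1, -2.6]
grip_width: 0.0153
```

{"op": "apply_moves", "data": {
  "motion": [
    {"tx":0.6,"ty":0,"tz":0,"turn":0,"jaw":-1},
    {"tx":1.1,"ty":0,"tz":0,"turn":0,"jaw":-1},
    {"tx":1.4,"ty":0,"tz":0,"turn":0,"jaw":-1},
    {"tx":1.7,"ty":0,"tz":0,"turn":0,"jaw":-1},
    {"tx":1.7,"ty":0,"tz":0,"turn":0,"jaw":-1}
  ]
}}

```text
time_s: 20.87
position: [0.4871, 0.1377, 0.0527]
tool_rot: [[-0.058, 0.998, -0.003], [0.998, 0.058, -0.026], [-0.025, -0.005, -1.0]]
ft_force: [0.4, -37.7, -2.7]
grip_width: 0.0154
```

Run:
```python
from h import *
s=telemetry.observe();print(s['wrist_torque'],s['tool_rot'][:,2])
plan([(fix(-.0184,.064,.053),93.2)])
```

```text
[-5.7904 -0.0503  0.1033] [-0.0033 -0.0255 -0.9997]
t 20.87 pos [0.4871 0.1377 0.0527] yaw 93.3 w 0.0154 F [  0.3704 -37.7456  -2.6848]
tx -0.1 ty -0.1 tz -0.0 turn 0.1  rows>=0.0
```

{"op": "apply_moves", "data": {
  "motion": [
    {"tx":-0.1,"ty":0,"tz":0,"turn":0,"jaw":-1},
    {"tx":-0.1,"ty":0,"tz":0,"turn":0,"jaw":-0.1},
    {"tx":-0.1,"ty":0,"tz":0,"turn":0,"jaw":-0.1},
    {"tx":-0.1,"ty":0,"tz":0,"turn":0,"jaw":-0.1},
    {"tx":-0.1,"ty":0,"tz":0,"turn":0,"jaw":-0.1}
  ]
}}

```text
time_s: 21.28
position: [0.4873, 0.1371, 0.0529]
tool_rot: [[-0.058, 0.998, -0.003], [0.998, 0.058, -0.025], [-0.025, -0.004, -1.0]]
ft_force: [0.2, 0.4, -0.1]
grip_width: 0.0384
```

{"op": "apply_moves", "data": {
  "motion": [
    {"tx":-0.3,"ty":0,"tz":-3,"turn":0,"jaw":-0.1},
    {"tx":-0.5,"ty":0,"tz":-7,"turn":0,"jaw":-0.1},
    {"tx":-1,"ty":0,"tz":-11,"turn":0,"jaw":-0.1},
    {"tx":-4,"ty":2,"tz":-14,"turn":0,"jaw":-0.1},
    {"tx":-8,"ty":4,"tz":-15,"turn":0,"jaw":-0.1}
  ]
}}

```text
time_s: 21.7
position: [0.5289, 0.072, 0.2071]
tool_rot: [[-0.062, 0.998, 0.005], [0.998, 0.062, -0.025], [-0.025, 0.003, -1.0]]
ft_force: [1.8, 0.1, 0.3]
grip_width: 0.0383
```

Run:
```python
from h import *
s=telemetry.observe();P=cam('wrist');im,d=get_image('wrist');W=cloud('wrist',d,P);tails(W);print(s['tool_rot'][:,2])
H=W.reshape(-1,3);m=(H[:,2]>.115)&(H[:,2]<.15)&(H[:,1]>.2);
if m.sum():print('knob',m.sum(),np.nanpercentile(H[m],[5,50,95],axis=0))
im2,d2=get_image('top');W2=cloud('top',d2);tails(W2);H=W2.reshape(-1,3);m=(H[:,2]>.125)&(H[:,2]<.155)&(H[:,1]>.25)&(H[:,1]<.35)&(H[:,0]<.6)&(H[:,0]>.4);print('knob top',m.sum(),H[m].mean(0),H[m].min(0),H[m].max(0))
cv2.imwrite('pics/w7.png',im[:,:,::-1]);plan([])
```

```text
tail -0.064 1172 rear x -60.2 (want -60) y -61.2
tail 0 1274 rear x -61.0 (want -60) y 1.4
tail 0.064 1215 rear x -60.7 (want -60) y 63.5
[ 0.0048 -0.0248 -0.9997]
tail -0.064 none
tail 0 none
tail 0.064 113 rear x -48.6 (want -60) y 65.9
knob top 76 [0.4639 0.282  0.1413] [0.4538 0.2733 0.1266] [0.4743 0.2941 0.1472]
t 21.8 pos [0.5311 0.0675 0.2049] yaw 93.1 w 0.038 F [ 0.2281  0.9802 -0.9713]
```

View pics/w7.png

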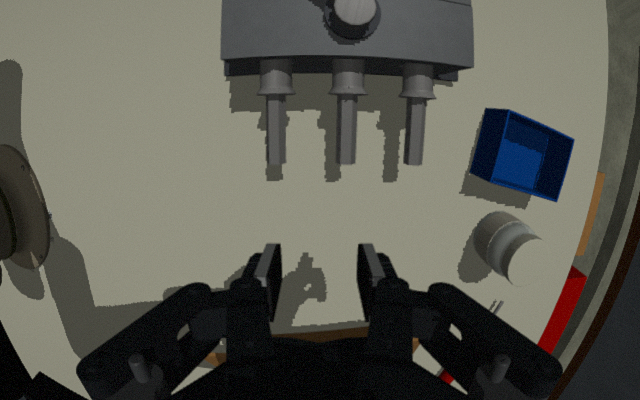

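Run:
```python
from h import *
plan([([.468,.17,.22],105),([.466,.281,.20],105),([.466,.281,.125],105)])
```

```text
t 21.8 pos [0.5311 0.0675 0.2049] yaw 93.1 w 0.038 F [ 0.2281  0.9802 -0.9713]
tx 10.6 ty -5.7 tz -1.5 turn -11.9  rows>=2.9
tx 10.8 ty 2.7 tz 2.0 turn 0.0  rows>=2.7
tx 0.0 ty 0.0 tz 7.5 turn 0.0  rows>=1.8
```

{"op": "apply_moves", "data": {
  "motion": [
    {"tx":3.5,"ty":-1.9,"tz":-0.5,"turn":-4,"jaw":0.2},
    {"tx":7,"ty":-3.8,"tz":-1,"turn":-8,"jaw":0.2},
    {"tx":10.6,"ty":-5.7,"tz":-1.5,"turn":-11.9,"jaw":0.2},
    {"tx":10.6,"ty":-5.7,"tz":-1.5,"turn":-11.9,"jaw":0.2}
  ]
}}

```text
time_s: 22.13
position: [0.4647, 0.1754, 0.2175]
tool_rot: [[-0.268, 0.963, 0.004], [0.963, 0.268, -0.024], [-0.025, -0.003, -1.0]]
ft_force: [0.8, 0.4, 0.0]
grip_width: 0.0511
```

Run:
```python
from h import *
s=telemetry.observe();P=cam('wrist');im,d=get_image('wrist');W=cloud('wrist',d,P);print(s['tool_rot'][:,2])
H=W.reshape(-1,3);m=(H[:,2]>.138)&(H[:,2]<.15)&(H[:,1]>.24)&(H[:,1]<.32)&(abs(H[:,0]-.466)<.04);
print('knob',m.sum(),np.nanpercentile(H[m],[2,50,98],axis=0) if m.sum() else '')
m=(abs(H[:,2]-.1)<.012)&(abs(H[:,0]-.546)<.03)&(abs(H[:,1]-.224)<.03)&(H[:,2]>.094);print('piv',m.sum(),np.nanpercentile(H[m],[3,50,97],axis=0) if m.sum() else '')
plan([([.466,.281,.20],105),([.466,.281,.125],105)])
```

```text
[ 0.0037 -0.0245 -0.9997]
knob 825 [[0.4557 0.2745 0.1395]
 [0.4649 0.2835 0.1428]
 [0.4745 0.293  0.1444]]
piv 1534 [[0.5181 0.2122 0.0978]
 [0.5392 0.2286 0.1058]
 [0.5579 0.2461 0.1074]]
t 22.18 pos [0.4664 0.1734 0.2172] yaw 105.4 w 0.0514 F [ 0.071  -0.0355 -0.1566]
tx 10.4 ty 2.8 tz 1.7 turn 0.4  rows>=2.6
tx 0.0 ty 0.0 tz 7.5 turn 0.0  rows>=1.8
```

{"op": "apply_moves", "data": {
  "motion": [
    {"tx":3.6,"ty":0.9,"tz":0.5,"turn":0.4,"jaw":0.2},
    {"tx":7.2,"ty":1.8,"tz":1,"turn":0.4,"jaw":0.2},
    {"tx":10.8,"ty":2.8,"tz":2,"turn":0.4,"jaw":0.2},
    {"tx":10.9,"ty":2.8,"tz":5.5,"turn":0.4,"jaw":0.2},
    {"tx":10.9,"ty":2.8,"tz":9.2,"turn":0.4,"jaw":0.2}
  ]
}}

```text
time_s: 22.6
position: [0.4656, 0.2853, 0.122]
tool_rot: [[-0.26, 0.966, 0.008], [0.965, 0.26, -0.024], [-0.026, 0.002, -1.0]]
ft_force: [0.9, 0.8, -1.1]
grip_width: 0.0514
```

{"op": "apply_moves", "data": {
  "motion": [
    {"tx":0,"ty":0,"tz":0,"turn":0,"jaw":-1},
    {"tx":0,"ty":0,"tz":0,"turn":0,"jaw":-1},
    {"tx":0,"ty":0,"tz":0,"turn":0,"jaw":-1},
    {"tx":0,"ty":0,"tz":0,"turn":0,"jaw":-1},
    {"tx":0,"ty":0,"tz":0,"turn":0,"jaw":-1}
  ],
  "squeeze": 30
}}

```text
time_s: 23.02
position: [0.466, 0.2852, 0.1228]
tool_rot: [[-0.259, 0.966, 0.009], [0.965, 0.26, -0.024], [-0.025, 0.003, -1.0]]
ft_force: [1.5, 1.1, -9.5]
grip_width: 0.0212
```

Run:
```python
from h import *
s=telemetry.observe();p=s['position'];print(s['tool_rot'][:,2])
pv=np.array([.5457,.2257]);v=p[:2]-pv;a0=np.degrees(np.arctan2(v[1],v[0]));r=np.hypot(*v);print('ang',a0,'r',r)
plan([([pv[0]+r*np.cos(np.radians(a)),pv[1]+r*np.sin(np.radians(a)),p[2]],105) for a in a0-np.array([8,16,24,32,40,48,56,64,72,80,83.])])
```

```text
[ 0.0095 -0.0237 -0.9997]
ang 143.26177617314505 r 0.09945187190669026
t 23.02 pos [0.466  0.2852 0.1228] yaw 105.0 w 0.0212 F [ 1.4691  1.1005 -9.5026]
tx 0.8 ty 1.1 tz -0.0 turn 0.0  rows>=0.3
tx 0.6 ty 1.2 tz -0.0 turn 0.0  rows>=0.3
tx 0.4 ty 1.3 tz -0.0 turn 0.0  rows>=0.3
tx 0.2 ty 1.4 tz -0.0 turn 0.0  rows>=0.3
tx 0.1 ty 1.4 tz -0.0 turn 0.0  rows>=0.3
tx -0.1 ty 1.4 tz -0.0 turn 0.0  rows>=0.3
tx -0.3 ty 1.3 tz -0.0 turn 0.0  rows>=0.3
tx -0.5 ty 1.3 tz -0.0 turn 0.0  rows>=0.3
tx -0.7 ty 1.2 tz -0.0 turn 0.0  rows>=0.3
tx -0.8 ty 1.1 tz -0.0 turn 0.0  rows>=0.3
tx -0.4 ty 0.4 tz -0.0 turn 0.0  rows>=0.1
```

{"op": "apply_moves", "data": {
  "motion": [
    {"tx":0,"ty":0,"tz":-0.2,"turn":0,"jaw":-0.3},
    {"tx":0,"ty":0,"tz":-0.6,"turn":0,"jaw":-0.3},
    {"tx":0,"ty":0,"tz":-0.6,"turn":0,"jaw":-1},
    {"tx":0,"ty":0,"tz":-0.6,"turn":0,"jaw":-1},
    {"tx":0,"ty":0,"tz":-0.6,"turn":0,"jaw":-1}
  ],
  "squeeze": 30
}}

```text
time_s: 23.43
position: [0.4669, 0.2857, 0.1311]
tool_rot: [[-0.259, 0.966, 0.014], [0.965, 0.26, -0.022], [-0.025, 0.007, -1.0]]
ft_force: [-1.6, -0.4, 11.3]
grip_width: 0.021
```

{"op": "apply_moves", "data": {
  "motion": [
    {"tx":0.8,"ty":1.1,"tz":0,"turn":0,"jaw":-1},
    {"tx":1.4,"ty":2.3,"tz":0,"turn":0,"jaw":-1},
    {"tx":1.8,"ty":3.6,"tz":0,"turn":0,"jaw":-1},
    {"tx":2.0,"ty":5.0,"tz":0,"turn":0,"jaw":-1},
    {"tx":2.1,"ty":6.4,"tz":0,"turn":0,"jaw":-1}
  ]
}}

```text
time_s: 23.85
position: [0.5218, 0.3234, 0.1313]
tool_rot: [[-0.26, 0.966, 0.01], [0.965, 0.26, -0.022], [-0.024, 0.004, -1.0]]
ft_force: [-7.1, 4.8, 0.1]
grip_width: 0.021
```

Run:
```python
from h import *
s=telemetry.observe();p=s['position'];print(s['tool_rot'][:,2])
pv=np.array([.5457,.2257]);v=p[:2]-pv;a=np.degrees(np.arctan2(v[1],v[0]));r=np.hypot(*v);print('ang',a,'r',r)
r=.0995
plan([([pv[0]+r*np.cos(np.radians(a)),pv[1]+r*np.sin(np.radians(a)),p[2]],105) for a in(95,87,79,71,63,60,58)])
```

```text
[ 0.0099 -0.0221 -0.9997]
ang 103.74017540137586 r 0.10056408494464344
t 23.85 pos [0.5218 0.3234 0.1313] yaw 105.1 w 0.021 F [-7.1105  4.8121  0.1207]
tx -0.3 ty 1.5 tz -0.0 turn 0.1  rows>=0.4
tx -0.3 ty 1.3 tz -0.0 turn 0.0  rows>=0.3
tx -0.5 ty 1.3 tz -0.0 turn 0.0  rows>=0.3
tx -0.7 ty 1.2 tz -0.0 turn 0.0  rows>=0.3
tx -0.9 ty 1.1 tz -0.0 turn 0.0  rows>=0.3
tx -0.4 ty 0.4 tz -0.0 turn 0.0  rows>=0.1
tx -0.2 ty 0.2 tz -0.0 turn 0.0  rows>=0.1
```

{"op": "apply_moves", "data": {
  "motion": [
    {"tx":-0.3,"ty":1.4,"tz":0,"turn":0,"jaw":-1},
    {"tx":-0.6,"ty":2.8,"tz":0,"turn":0,"jaw":-1},
    {"tx":-1.1,"ty":4.1,"tz":0,"turn":0,"jaw":-1},
    {"tx":-1.8,"ty":5.3,"tz":0,"turn":0,"jaw":-1},
    {"tx":-2.6,"ty":6.3,"tz":0,"turn":0,"jaw":-1}
  ]
}}

```text
time_s: 24.27
position: [0.5714, 0.3221, 0.1308]
tool_rot: [[-0.265, 0.964, -0.037], [0.964, 0.264, -0.013], [-0.003, -0.039, -0.999]]
ft_force: [-125.1, 46.7, 39.6]
grip_width: 0.0209
```

{"op": "apply_moves", "data": {
  "motion": [
    {"tx":-0.4,"ty":0.4,"tz":0,"turn":0,"jaw":-1},
    {"tx":-0.6,"ty":0.7,"tz":0,"turn":0,"jaw":-1},
    {"tx":-0.6,"ty":0.7,"tz":0,"turn":0,"jaw":-1}
  ]
}}

```text
time_s: 24.52
position: [0.5702, 0.3225, 0.131]
tool_rot: [[-0.268, 0.962, -0.058], [0.963, 0.268, -0.009], [0.007, -0.059, -0.998]]
ft_force: [-47.4, 15.5, 13.7]
grip_width: 0.0212
```

Run:
```python
from h import *
s=telemetry.observe();p=s['position'];print(s['tool_rot'][:,2])
pv=np.array([.5457,.2257]);v=p[:2]-pv;a=np.degrees(np.arctan2(v[1],v[0]));r=np.hypot(*v);print('ang',a,'r',r)
plan([])
```

```text
[-0.0582 -0.0092 -0.9983]
ang 75.81629539207138 r 0.09988879228801734
t 24.52 pos [0.5702 0.3225 0.131 ] yaw 105.6 w 0.0212 F [-47.3593  15.4914  13.6793]
```

{"op": "apply_moves", "data": {
  "motion": [
    {"tx":0.1,"ty":-0.2,"tz":0,"turn":0,"jaw":-1},
    {"tx":0.1,"ty":-0.2,"tz":0,"turn":0,"jaw":0},
    {"tx":0.1,"ty":-0.2,"tz":0,"turn":0,"jaw":0},
    {"tx":0.1,"ty":-0.2,"tz":0,"turn":0,"jaw":0}
  ]
}}

```text
time_s: 24.85
position: [0.5687, 0.3229, 0.1319]
tool_rot: [[-0.268, 0.962, -0.056], [0.963, 0.268, -0.009], [0.007, -0.056, -0.998]]
ft_force: [0.6, -0.1, 0.1]
grip_width: 0.0427
```

{"op": "apply_moves", "data": {
  "motion": [
    {"tx":0,"ty":0,"tz":-3,"turn":0,"jaw":0},
    {"tx":0,"ty":0,"tz":-6,"turn":0,"jaw":0},
    {"tx":-4,"ty":0,"tz":-9,"turn":0,"jaw":0},
    {"tx":-8,"ty":0,"tz":-9,"turn":0,"jaw":0},
    {"tx":-12,"ty":0,"tz":-9,"turn":0,"jaw":0}
  ]
}}

```text
time_s: 25.27
position: [0.6062, 0.2105, 0.2238]
tool_rot: [[-0.269, 0.962, -0.05], [0.963, 0.269, -0.008], [0.006, -0.05, -0.999]]
ft_force: [0.6, -0.1, 0.3]
grip_width: 0.043
```

Run:
```python
from h import *
plan([])
s=telemetry.observe();P=cam('wrist');im,d=get_image('wrist');W=cloud('wrist',d,P);tails(W);print(s['tool_rot'])
H=W.reshape(-1,3);m=(H[:,2]>.136)&(H[:,2]<.152)&(H[:,1]>.27)&(H[:,1]<.36)&(abs(H[:,0]-.57)<.06);
print('knob',m.sum(),np.nanpercentile(H[m],[2,50,98],axis=0) if m.sum() else '')
cv2.imwrite('pics/w8.png',im[:,:,::-1])
```

```text
t 25.27 pos [0.6062 0.2105 0.2238] yaw 105.6 w 0.043 F [ 0.5824 -0.1358  0.2899]
tail -0.064 773 rear x -60.2 (want -60) y -63.4
tail 0 401 rear x -37.6 (want -60) y 0.5
tail 0.064 653 rear x -61.3 (want -60) y 61.5
[[-0.2692  0.9618 -0.0501]
 [ 0.9631  0.2692 -0.0079]
 [ 0.0059 -0.0504 -0.9987]]
knob 783 [[0.5552 0.3125 0.138 ]
 [0.5651 0.3218 0.1428]
 [0.5743 0.3317 0.1445]]
```

View pics/w8.png

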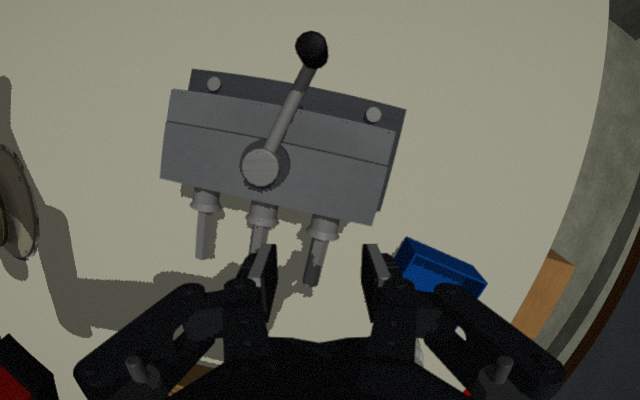

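```bash
cat >> h.py <<'E'
def plan(wps):
    s=telemetry.observe(); p=s['position'];R=s['tool_rot'];yaw=np.degrees(np.arctan2(R[1,0],R[0,0]))
    print('t',round(s['time_s'],2),'pos',p,'yaw',round(yaw,1),'w',round(s['grip_width'],4),'F',s['ft_force'],'tilt',R[:,2])
    for q,y in wps:
        d=R.T@(np.asarray(q)-p)*100; tn=(yaw-y+180)%360-180
        print('tx %.1f ty %.1f tz %.1f turn %.1f  rows>=%.1f'%(*d,tn,max(np.linalg.norm(d)/4.17,abs(tn)/7.16)))
        R=R@cv2.Rodrigues(np.array([0,0,np.radians(tn)]))[0];p=np.asarray(q);yaw=y
E
python3 - <<'E'
from h import *
plan([([.572,.323,.2],105.6),([.572,.323,.132],105.6)])
E
```

```text
t 25.32 pos [0.6084 0.2027 0.2225] yaw 105.2 w 0.0423 F [ 3.134  -5.3392 -0.1569] tilt [-0.0517 -0.011  -0.9986]
tx 12.6 ty -0.2 tz 2.3 turn -0.4  rows>=3.1
tx -0.0 ty 0.4 tz 6.8 turn 0.0  rows>=1.6
```

{"op": "apply_moves", "data": {
  "motion": [
    {"tx":4,"ty":0,"tz":0.5,"turn":0,"jaw":0},
    {"tx":8,"ty":-0.1,"tz":1,"turn":0,"jaw":0},
    {"tx":12,"ty":-0.2,"tz":2,"turn":0,"jaw":0},
    {"tx":12.6,"ty":-0.2,"tz":2.3,"turn":0,"jaw":0},
    {"tx":12.6,"ty":-0.2,"tz":2.3,"turn":0,"jaw":0}
  ]
}}

```text
time_s: 25.73
position: [0.5715, 0.3253, 0.1992]
tool_rot: [[-0.265, 0.963, -0.053], [0.964, 0.265, -0.011], [0.003, -0.054, -0.999]]
ft_force: [-1.2, -0.2, -0.7]
grip_width: 0.0427
```

{"op": "apply_moves", "data": {
  "motion": [
    {"tx":0,"ty":0.2,"tz":3,"turn":0,"jaw":0},
    {"tx":0,"ty":0.4,"tz":6,"turn":0,"jaw":0},
    {"tx":0,"ty":0.4,"tz":6.6,"turn":0,"jaw":0},
    {"tx":0,"ty":0.4,"tz":6.6,"turn":0,"jaw":0}
  ]
}}

```text
time_s: 26.07
position: [0.572, 0.3241, 0.1317]
tool_rot: [[-0.263, 0.963, -0.056], [0.965, 0.263, -0.013], [0.002, -0.057, -0.998]]
ft_force: [0.2, -0.5, 0.3]
grip_width: 0.043
```

Run:
```python
from h import *
plan([([.572,.323,.132],105.6)])
```

```text
t 26.07 pos [0.572  0.3241 0.1317] yaw 105.3 w 0.043 F [ 0.1626 -0.4582  0.2794] tilt [-0.0559 -0.0127 -0.9984]
tx -0.1 ty -0.0 tz -0.0 turn -0.3  rows>=0.0
```

Straddling the knob with no contact; push gently, step by step.

{"op": "apply_moves", "data": {
  "motion": [
    {"tx":-0.2,"ty":0.3,"tz":0,"turn":0,"jaw":0},
    {"tx":-0.3,"ty":0.6,"tz":0,"turn":0,"jaw":0},
    {"tx":-0.3,"ty":0.6,"tz":0,"turn":0,"jaw":0}
  ]
}}

```text
time_s: 26.32
position: [0.5798, 0.3222, 0.1331]
tool_rot: [[-0.262, 0.963, -0.053], [0.965, 0.262, -0.012], [0.002, -0.055, -0.999]]
ft_force: [-0.8, -1.3, 0.3]
grip_width: 0.0428
```

{"op": "apply_moves", "data": {
  "motion": [
    {"tx":-0.1,"ty":0.2,"tz":0,"turn":0,"jaw":0},
    {"tx":-0.1,"ty":0.3,"tz":0,"turn":0,"jaw":0},
    {"tx":-0.1,"ty":0.3,"tz":0,"turn":0,"jaw":0}
  ]
}}

```text
time_s: 26.57
position: [0.5804, 0.3223, 0.1329]
tool_rot: [[-0.263, 0.963, -0.06], [0.965, 0.263, -0.013], [0.003, -0.062, -0.998]]
ft_force: [-13.2, -1.3, 0.5]
grip_width: 0.0427
```

{"op": "apply_moves", "data": {
  "motion": [
    {"tx":-0.1,"ty":0.2,"tz":0,"turn":0,"jaw":0},
    {"tx":-0.1,"ty":0.3,"tz":0,"turn":0,"jaw":0},
    {"tx":-0.1,"ty":0.3,"tz":0,"turn":0,"jaw":0}
  ]
}}

```text
time_s: 26.82
position: [0.5804, 0.3223, 0.1327]
tool_rot: [[-0.264, 0.962, -0.069], [0.964, 0.264, -0.014], [0.005, -0.07, -0.998]]
ft_force: [-16.5, -1.3, 1.5]
grip_width: 0.0427
```

Run:
```python
from h import *
s=telemetry.observe();p=s['position']
plan([([.572,.322,.133],105.2),([.572,.322,.225],105.2),(car(-.0,.175,.2),99.5),(car(0,.175,.123),99.5)])
```

```text
t 26.82 pos [0.5804 0.3223 0.1327] yaw 105.3 w 0.0427 F [-16.5267  -1.2664   1.5381] tilt [-0.0688 -0.0142 -0.9975]
tx 0.2 ty -0.8 tz 0.0 turn 0.1  rows>=0.2
tx 0.0 ty -0.6 tz -9.2 turn 0.0  rows>=2.2
tx -36.1 ty -14.9 tz 3.4 turn 5.7  rows>=9.4
tx 0.0 ty 0.5 tz 7.7 turn 0.0  rows>=1.8
```

{"op": "apply_moves", "data": {
  "motion": [
    {"tx":0.1,"ty":-0.6,"tz":0,"turn":0,"jaw":0},
    {"tx":0.2,"ty":-1.0,"tz":-2,"turn":0,"jaw":0},
    {"tx":0.2,"ty":-1.2,"tz":-5,"turn":0,"jaw":0},
    {"tx":0.2,"ty":-1.4,"tz":-9.2,"turn":0,"jaw":0},
    {"tx":0.2,"ty":-1.4,"tz":-9.2,"turn":0,"jaw":0}
  ]
}}

```text
time_s: 27.23
position: [0.575, 0.3226, 0.2349]
tool_rot: [[-0.264, 0.963, -0.054], [0.964, 0.264, -0.009], [0.005, -0.054, -0.999]]
ft_force: [0.9, -0.4, 1.5]
grip_width: 0.0426
```

{"op": "apply_moves", "data": {
  "motion": [
    {"tx":-3.6,"ty":-1.5,"tz":0,"turn":1.2,"jaw":-1},
    {"tx":-7.2,"ty":-3,"tz":0,"turn":2.4,"jaw":-1},
    {"tx":-10.8,"ty":-4.5,"tz":0,"turn":3.6,"jaw":-1},
    {"tx":-14.4,"ty":-6,"tz":0,"turn":4.8,"jaw":-1},
    {"tx":-18,"ty":-7.5,"tz":0,"turn":5.7,"jaw":-1}
  ]
}}

```text
time_s: 27.65
position: [0.5502, 0.1275, 0.2391]
tool_rot: [[-0.167, 0.985, -0.051], [0.986, 0.166, -0.009], [-0.001, -0.052, -0.999]]
ft_force: [0.3, -0.5, 0.2]
grip_width: -0.0
```

Run:
```python
from h import *
plan([(car(-.0,.175,.2),99.5),(car(0,.175,.123),99.5)])
im,d=get_image('top');W=cloud('top',d);tails(W);cprof(W)
H=W.reshape(-1,3);m=(H[:,2]>.13)&(H[:,2]<.155)&(H[:,1]>.27)&(H[:,1]<.36)&(abs(H[:,0]-.57)<.06);print('knob',m.sum(),H[m].mean(0) if m.sum() else '')
```

```text
t 27.65 pos [0.5502 0.1275 0.2391] yaw 99.6 w -0.0 F [ 0.305  -0.5077  0.1855] tilt [-0.0508 -0.0092 -0.9987]
tx -18.6 ty -5.9 tz 4.2 turn 0.1  rows>=4.8
tx 0.0 ty 0.4 tz 7.7 turn 0.0  rows>=1.8
tail -0.064 44 rear x -59.9 (want -60) y -59.9
tail 0 77 rear x -61.8 (want -60) y 3.3
tail 0.064 83 rear x -60.6 (want -60) y 66.4
-0.09 [-1, -1, 114, 111, 101, 92, 81, 53, 4, -1, 57, 16, 3, 4, 4, 3, 4, 3, 3, 4, 52, 2, 3, 71, 77, 85, 91, 99, 100, 0, 0]
-0.03 [-1, -1, 115, 111, 101, 92, 80, 59, 3, 5, 59, 14, 3, 3, 4, 2, 2, 3, 3, 2, 53, 3, 4, 71, 77, 84, 92, 99, 101, 0, 0]
0.03 [-1, -1, 114, 112, 102, 92, 82, 60, 3, 2, 58, 18, 3, 2, 3, 3, 3, 3, 2, 2, 56, 3, 3, 71, 77, 84, 91, 98, 102, 0, 0]
0.09 [-1, -1, 113, 112, 103, 92, 82, 66, 4, 3, 59, 20, 3, 2, 3, 3, 3, 2, 3, 4, 55, 3, 4, 71, 75, 83, 90, 98, 101, 0, 0]
knob 0
```

{"op": "apply_moves", "data": {
  "motion": [
    {"tx":-4,"ty":-1.5,"tz":0,"turn":0,"jaw":-1},
    {"tx":-8,"ty":-3,"tz":1,"turn":0,"jaw":-1},
    {"tx":-12,"ty":-4.5,"tz":2,"turn":0,"jaw":-1},
    {"tx":-16,"ty":-5.8,"tz":3,"turn":0,"jaw":-1},
    {"tx":-17.5,"ty":-5.8,"tz":4,"turn":0,"jaw":-1}
  ]
}}

```text
time_s: 28.12
position: [0.5188, -0.0638, 0.2045]
tool_rot: [[-0.16, 0.986, -0.047], [0.987, 0.16, -0.014], [-0.006, -0.049, -0.999]]
ft_force: [0.9, -0.7, -0.3]
grip_width: 0.0003
```

Run:
```python
from h import *
plan([(car(0,y/1e3,z/1e3),99.5) for y,z in[(184,109),(168,109),(161,121),(142,137),(118,147),(106,149),(86,143.5),(69,133),(56,118),(50,104),(48,95)]])
```

```text
t 28.12 pos [ 0.5188 -0.0638  0.2045] yaw 99.2 w 0.0003 F [ 0.8622 -0.6965 -0.3489] tilt [-0.0471 -0.0137 -0.9988]
tx 0.7 ty 0.7 tz 9.5 turn -0.3  rows>=2.3
tx -1.6 ty 0.0 tz 0.0 turn 0.0  rows>=0.4
tx -0.7 ty -0.1 tz -1.2 turn 0.0  rows>=0.3
tx -1.9 ty -0.1 tz -1.6 turn 0.0  rows>=0.6
tx -2.4 ty -0.0 tz -1.0 turn 0.0  rows>=0.6
tx -1.2 ty -0.0 tz -0.2 turn 0.0  rows>=0.3
tx -2.0 ty 0.0 tz 0.6 turn 0.0  rows>=0.5
tx -1.7 ty 0.1 tz 1.1 turn 0.0  rows>=0.5
tx -1.3 ty 0.1 tz 1.5 turn 0.0  rows>=0.5
tx -0.6 ty 0.1 tz 1.4 turn 0.0  rows>=0.4
tx -0.2 ty 0.0 tz 0.9 turn 0.0  rows>=0.2
```

{"op": "apply_moves", "data": {
  "motion": [
    {"tx":0.7,"ty":0.3,"tz":4,"turn":0,"jaw":-1},
    {"tx":0.7,"ty":0.7,"tz":7.5,"turn":0,"jaw":-1},
    {"tx":0.7,"ty":0.7,"tz":9.5,"turn":0,"jaw":-1},
    {"tx":0.7,"ty":0.7,"tz":9.5,"turn":0,"jaw":-1}
  ]
}}

```text
time_s: 28.45
position: [0.5187, -0.057, 0.1063]
tool_rot: [[-0.159, 0.986, -0.052], [0.987, 0.159, -0.012], [-0.003, -0.054, -0.999]]
ft_force: [0.2, 0.7, 0.7]
grip_width: -0.0001
```

{"op": "apply_moves", "data": {
  "motion": [
    {"tx":-1.6,"ty":0,"tz":0,"turn":0,"jaw":-1},
    {"tx":-2.3,"ty":0,"tz":-1.0,"turn":0,"jaw":-1},
    {"tx":-4.2,"ty":0,"tz":-2.6,"turn":0,"jaw":-1},
    {"tx":-6.0,"ty":-0.1,"tz":-3.6,"turn":0,"jaw":-1},
    {"tx":-7.8,"ty":-0.1,"tz":-4.0,"turn":0,"jaw":-1}
  ]
}}

```text
time_s: 28.87
position: [0.5336, -0.1345, 0.1506]
tool_rot: [[-0.16, 0.986, -0.047], [0.987, 0.16, -0.015], [-0.007, -0.048, -0.999]]
ft_force: [0.6, 0.8, -0.9]
grip_width: -0.0002
```

Run:
```python
from h import *
plan([(car(0,y/1e3,z/1e3),99.5) for y,z in[(106,149),(86,143.5),(69,133),(56,118),(50,104),(48,95)]])
im,d=get_image('top');W=cloud('top',d);cprof(W,(-.09,.09));
```

```text
t 28.87 pos [ 0.5336 -0.1345  0.1506] yaw 99.2 w -0.0002 F [ 0.5626  0.7872 -0.9154] tilt [-0.0465 -0.0146 -0.9988]
tx 0.1 ty -0.1 tz 0.2 turn -0.3  rows>=0.0
tx -2.0 ty 0.0 tz 0.6 turn 0.0  rows>=0.5
tx -1.7 ty 0.1 tz 1.1 turn 0.0  rows>=0.5
tx -1.3 ty 0.1 tz 1.5 turn 0.0  rows>=0.5
tx -0.6 ty 0.1 tz 1.4 turn 0.0  rows>=0.4
tx -0.2 ty 0.0 tz 0.9 turn 0.0  rows>=0.2
-0.09 [-1, -1, 113, 111, 101, 92, 81, 54, 3, -1, 58, 12, 3, 2, 4, 3, 4, -1, -1, -1, -1, -1, -1, -1, 465, 466, 459, 472, 486, 497, 505]
0.09 [-1, -1, 112, 113, 103, 92, 83, 66, 5, 4, 58, 18, 2, 3, -1, -1, -1, -1, -1, -1, -1, -1, -1, 111, -1, -1, -1, 1, 0, 0, 0]
```

{"op": "apply_moves", "data": {
  "motion": [
    {"tx":-1.2,"ty":0,"tz":0.4,"turn":0,"jaw":-1},
    {"tx":-2.4,"ty":0,"tz":1.0,"turn":0,"jaw":-1},
    {"tx":-3.7,"ty":0,"tz":2.0,"turn":0,"jaw":-1},
    {"tx":-4.5,"ty":0.1,"tz":2.8,"turn":0,"jaw":-1},
    {"tx":-5.0,"ty":0.1,"tz":3.5,"turn":0,"jaw":-1}
  ]
}}

```text
time_s: 29.33
position: [0.5415, -0.1884, 0.1145]
tool_rot: [[-0.158, 0.986, -0.047], [0.987, 0.157, -0.016], [-0.008, -0.048, -0.999]]
ft_force: [-0.1, 0.8, -0.2]
grip_width: 0.0001
```

{"op": "apply_moves", "data": {
  "motion": [
    {"tx":-0.4,"ty":0,"tz":0.7,"turn":0,"jaw":-1},
    {"tx":-0.7,"ty":0,"tz":1.4,"turn":0,"jaw":-1},
    {"tx":-0.8,"ty":0,"tz":1.9,"turn":0,"jaw":-1},
    {"tx":-0.8,"ty":0,"tz":1.9,"turn":0,"jaw":-1}
  ]
}}

```text
time_s: 29.67
position: [0.5414, -0.1964, 0.0941]
tool_rot: [[-0.158, 0.986, -0.049], [0.987, 0.157, -0.014], [-0.007, -0.05, -0.999]]
ft_force: [0.1, -0.1, 0.9]
grip_width: 0.0
```

Run:
```python
from h import *
plan([(car(0,.048,.095),99.5)])
im,d=get_image('top');W=cloud('top',d);cprof(W,(-.09,.09,));
```

```text
t 29.67 pos [ 0.5414 -0.1964  0.0941] yaw 99.1 w 0.0 F [ 0.1364 -0.0737  0.9064] tilt [-0.0486 -0.0144 -0.9987]
tx 0.5 ty 0.1 tz -0.1 turn -0.4  rows>=0.1
-0.09 [-1, -1, 116, 112, 102, 91, 80, 53, 4, -1, 59, 43, -1, -1, -1, -1, -1, -1, -1, 418, 419, 416, 426, 446, 461, 473, 483, 491, 496, 495, 489]
0.09 [-1, -1, 113, 112, 102, 92, 83, 66, 5, -1, 58, 56, -1, -1, -1, -1, -1, -1, -1, -1, 74, 75, 74, 50, 0, 0, 0, 0, 0, 0, 1]
```

Run:
```python
from h import *
plan([(car(0,.03,.19),99.5),(car(0,-.184,.19),99.5)]+[(car(0,-y/1e3,z/1e3),99.5) for y,z in[(184,113),(168,113),(161,122),(142,138),(118,147),(106,149),(86,143.5),(69,133),(56,118),(50,104),(48,95)]])
```

```text
t 29.72 pos [ 0.5416 -0.1963  0.0949] yaw 99.1 w -0.0001 F [0.0447 0.6668 0.1   ] tilt [-0.0478 -0.0148 -0.9987]
tx -1.4 ty -0.3 tz -9.5 turn -0.4  rows>=2.3
tx -21.4 ty 0.0 tz 0.1 turn 0.0  rows>=5.1
tx 0.1 ty 0.4 tz 7.7 turn 0.0  rows>=1.8
tx 1.6 ty -0.0 tz -0.0 turn 0.0  rows>=0.4
tx 0.7 ty -0.0 tz -0.9 turn 0.0  rows>=0.3
tx 1.9 ty -0.1 tz -1.6 turn 0.0  rows>=0.6
tx 2.4 ty -0.0 tz -0.9 turn 0.0  rows>=0.6
tx 1.2 ty -0.0 tz -0.2 turn 0.0  rows>=0.3
tx 2.0 ty 0.0 tz 0.5 turn 0.0  rows>=0.5
tx 1.7 ty 0.1 tz 1.0 turn 0.0  rows>=0.5
tx 1.3 ty 0.1 tz 1.5 turn 0.0  rows>=0.5
tx 0.6 ty 0.1 tz 1.4 turn 0.0  rows>=0.4
tx 0.2 ty 0.0 tz 0.9 turn 0.0  rows>=0.2
```

{"op": "apply_moves", "data": {
  "motion": [
    {"tx":0,"ty":-0.1,"tz":-3,"turn":0,"jaw":-1},
    {"tx":-0.5,"ty":-0.2,"tz":-7,"turn":0,"jaw":-1},
    {"tx":-1.5,"ty":-0.3,"tz":-10,"turn":0,"jaw":-1},
    {"tx":-5,"ty":-0.3,"tz":-10,"turn":0,"jaw":-1},
    {"tx":-8,"ty":-0.3,"tz":-10,"turn":0,"jaw":-1}
  ]
}}

```text
time_s: 30.13
position: [0.557, -0.2749, 0.1988]
tool_rot: [[-0.16, 0.986, -0.043], [0.987, 0.159, -0.019], [-0.011, -0.046, -0.999]]
ft_force: [0.9, -0.5, 0.5]
grip_width: -0.0
```

{"op": "apply_moves", "data": {
  "motion": [
    {"tx":-4,"ty":0,"tz":0,"turn":-0.3,"jaw":-1},
    {"tx":-8,"ty":0,"tz":0,"turn":-0.3,"jaw":-1},
    {"tx":-12,"ty":0,"tz":0,"turn":-0.3,"jaw":-1},
    {"tx":-14.8,"ty":0,"tz":0,"turn":-0.3,"jaw":-1},
    {"tx":-14.8,"ty":0,"tz":0,"turn":-0.3,"jaw":-1}
  ]
}}

```text
time_s: 30.55
position: [0.58, -0.4258, 0.1994]
tool_rot: [[-0.161, 0.986, -0.043], [0.987, 0.16, -0.019], [-0.012, -0.046, -0.999]]
ft_force: [1.5, -0.0, -0.8]
grip_width: -0.0001
```

Run:
```python
from h import *
plan([(car(0,-.184,.113),99.5)])
im,d=get_image('top');W=cloud('top',d);cprof(W,(-.09,0,.09,));
```

```text
t 30.55 pos [ 0.58   -0.4258  0.1994] yaw 99.3 w -0.0001 F [ 1.4992 -0.044  -0.8432] tilt [-0.0434 -0.0195 -0.9989]
tx 0.7 ty 0.5 tz 8.6 turn -0.2  rows>=2.1
-0.09 [-1, -1, 482, 481, 479, 472, 470, 70, 486, 494, 498, 501, 507, 508, 510, 509, 509, 503, 500, 494, -1, -1, -1, -1, 550, 560, 570, 578, 582, 584, 585]
0 [481, 476, 457, 438, 105, 92, 83, 73, 475, 473, 432, 12, 3, 3, 3, 3, 3, 77, 77, 76, 75, 75, 75, 74, 1, 0, 0, 0, 0, 0, 0]
0.09 [448, -1, -1, 112, 103, 93, 83, 65, 3, 2, 57, 19, 3, 4, 3, 3, 2, 76, 76, 76, 75, 75, 74, 48, 0, 0, 0, -1, 0, 0, 0]
```

{"op": "apply_moves", "data": {
  "motion": [
    {"tx":0.3,"ty":0.2,"tz":4,"turn":0,"jaw":-1},
    {"tx":0.5,"ty":0.5,"tz":7,"turn":0,"jaw":-1},
    {"tx":0.6,"ty":0.5,"tz":8.6,"turn":0,"jaw":-1},
    {"tx":0.6,"ty":0.5,"tz":8.6,"turn":0,"jaw":-1}
  ]
}}

```text
time_s: 30.93
position: [0.5795, -0.4152, 0.1095]
tool_rot: [[-0.164, 0.985, -0.049], [0.986, 0.164, -0.013], [-0.004, -0.05, -0.999]]
ft_force: [-0.1, 0.7, 0.2]
grip_width: 0.0002
```

{"op": "apply_moves", "data": {
  "motion": [
    {"tx":1.6,"ty":0,"tz":0,"turn":0,"jaw":-1},
    {"tx":2.5,"ty":0,"tz":-0.9,"turn":0,"jaw":-1},
    {"tx":4.3,"ty":0,"tz":-2.4,"turn":0,"jaw":-1},
    {"tx":6.1,"ty":-0.1,"tz":-3.3,"turn":0,"jaw":-1},
    {"tx":7.9,"ty":-0.1,"tz":-3.7,"turn":0,"jaw":-1}
  ]
}}

```text
time_s: 31.35
position: [0.568, -0.336, 0.1501]
tool_rot: [[-0.165, 0.985, -0.045], [0.986, 0.164, -0.016], [-0.009, -0.047, -0.999]]
ft_force: [0.8, -1.5, -0.9]
grip_width: 0.0
```

Run:
```python
from h import *
plan([(car(0,-y/1e3,z/1e3),99.5) for y,z in[(106,149),(86,143.5),(69,133),(56,118),(50,104),(48,95)]])
```

```text
t 31.35 pos [ 0.568  -0.336   0.1501] yaw 99.5 w 0.0 F [ 0.8198 -1.5138 -0.8674] tilt [-0.0449 -0.0163 -0.9989]
tx -0.7 ty -0.2 tz 0.1 turn -0.0  rows>=0.2
tx 2.0 ty 0.0 tz 0.5 turn 0.0  rows>=0.5
tx 1.7 ty 0.0 tz 1.0 turn 0.0  rows>=0.5
tx 1.3 ty 0.1 tz 1.5 turn 0.0  rows>=0.5
tx 0.6 ty 0.1 tz 1.4 turn 0.0  rows>=0.4
tx 0.2 ty 0.0 tz 0.9 turn 0.0  rows>=0.2
```

{"op": "apply_moves", "data": {
  "motion": [
    {"tx":0.7,"ty":0,"tz":0.2,"turn":0,"jaw":-1},
    {"tx":1.8,"ty":0,"tz":0.8,"turn":0,"jaw":-1},
    {"tx":3.0,"ty":0,"tz":1.7,"turn":0,"jaw":-1},
    {"tx":3.8,"ty":0,"tz":2.5,"turn":0,"jaw":-1},
    {"tx":4.3,"ty":0.1,"tz":3.2,"turn":0,"jaw":-1}
  ]
}}

```text
time_s: 31.77
position: [0.5607, -0.2929, 0.1186]
tool_rot: [[-0.166, 0.985, -0.044], [0.986, 0.165, -0.017], [-0.01, -0.046, -0.999]]
ft_force: [-0.8, -0.3, 1.0]
grip_width: -0.0002
```

{"op": "apply_moves", "data": {
  "motion": [
    {"tx":0.4,"ty":0,"tz":0.7,"turn":0,"jaw":-1},
    {"tx":0.6,"ty":0,"tz":1.4,"turn":0,"jaw":-1},
    {"tx":0.7,"ty":0,"tz":2.1,"turn":0,"jaw":-1},
    {"tx":0.7,"ty":0,"tz":2.1,"turn":0,"jaw":-1}
  ]
}}

```text
time_s: 32.1
position: [0.5582, -0.2862, 0.0961]
tool_rot: [[-0.166, 0.985, -0.045], [0.986, 0.165, -0.016], [-0.008, -0.047, -0.999]]
ft_force: [0.4, -0.1, 0.3]
grip_width: -0.0004
```

{"op": "apply_moves", "data": {
  "motion": [
    {"tx":0,"ty":0,"tz":-3,"turn":0,"jaw":-1},
    {"tx":0,"ty":0,"tz":-7,"turn":0,"jaw":-1},
    {"tx":-3,"ty":-2,"tz":-11,"turn":0,"jaw":-1},
    {"tx":-6,"ty":-4,"tz":-15,"turn":0,"jaw":-1},
    {"tx":-9,"ty":-7,"tz":-17,"turn":0,"jaw":-1}
  ]
}}

```text
time_s: 32.52
position: [0.5243, -0.3647, 0.257]
tool_rot: [[-0.167, 0.985, -0.043], [0.986, 0.167, -0.018], [-0.011, -0.045, -0.999]]
ft_force: [0.4, -0.8, -0.5]
grip_width: -0.0003
```

{"op": "apply_moves", "data": {
  "motion": [
    {"tx":-3,"ty":-3,"tz":0,"turn":0,"jaw":-1},
    {"tx":-5,"ty":-6,"tz":0,"turn":0,"jaw":-1},
    {"tx":-7,"ty":-9,"tz":0,"turn":0,"jaw":-1},
    {"tx":-7,"ty":-9,"tz":0,"turn":0,"jaw":-1},
    {"tx":-7,"ty":-9,"tz":0,"turn":0,"jaw":-1}
  ]
}}

```text
time_s: 32.93
position: [0.446, -0.4503, 0.2618]
tool_rot: [[-0.164, 0.986, -0.043], [0.986, 0.163, -0.018], [-0.011, -0.045, -0.999]]
ft_force: [0.1, 0.3, -0.4]
grip_width: -0.0
```

Run:
```python
from h import *
plan([])
im,d=get_image('top');W=cloud('top',d);tails(W);cprof(W,(-.09,0,.09,));
H=W.reshape(-1,3);m=(H[:,2]>.125)&(H[:,2]<.155)&(H[:,1]>.27)&(H[:,1]<.36)&(abs(H[:,0]-.57)<.06);print('knob',m.sum(),H[m].mean(0) if m.sum() else '')
cv2.imwrite('pics/t9.png',cv2.resize(im[70:260,170:450,::-1],None,fx=2.8,fy=2.8,interpolation=2))
```

```text
t 32.93 pos [ 0.446  -0.4503  0.2618] yaw 99.4 w -0.0 F [ 0.1436  0.328  -0.4302] tilt [-0.0425 -0.0182 -0.9989]
tail -0.064 143 rear x -60.0 (want -60) y -60.6
tail 0 145 rear x -61.4 (want -60) y 3.0
tail 0.064 146 rear x -60.3 (want -60) y 66.2
-0.09 [337, 543, 544, 543, 512, 514, 524, 75, 75, 76, 77, 78, 76, 5, 3, 3, 5, 77, 76, 76, 76, 75, 75, 37, 0, 0, 0, 0, 1, 0, 0]
0 [0, 1, 0, 0, 0, 0, -1, 75, 74, 76, 77, 78, 76, 5, 3, 4, 4, 76, 76, 76, 75, 75, 75, 40, 0, 0, 0, 0, 0, 0, 0]
0.09 [0, 0, 0, 0, 1, 1, -1, 74, 75, 76, 76, 77, 77, 41, 3, 3, 5, 77, 76, 75, 75, 75, 74, 47, 0, 1, 0, 0, 0, 0, 0]
knob 79 [0.5673 0.3195 0.1409]
```

View pics/t9.png

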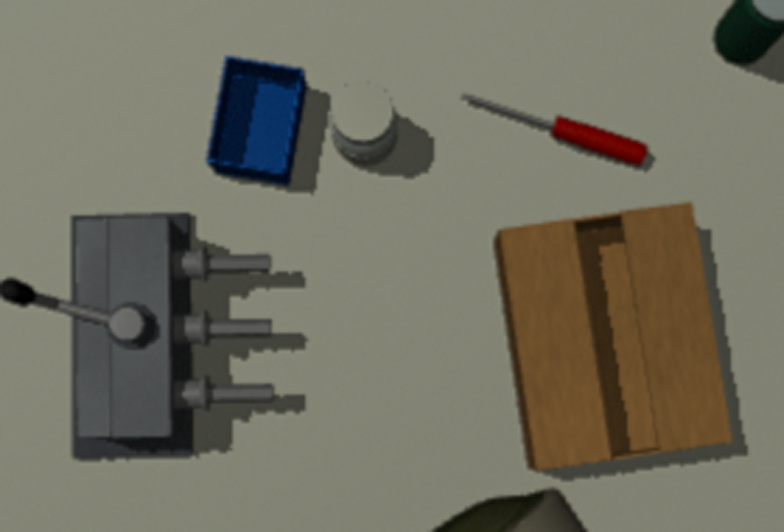

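```bash
python3 -c "
from rig import close_job;print(close_job())"
```

```text
the job is handed in; nothing more can be done
None
```

I completed every step and handed the job in, but one force reading went over the limit and may have failed the run. While I was swinging the lever, it met its end stop sooner than I expected, and the wrist force reached about 139 N against the 120 N limit. No verdict was reported, so I can't say whether that counted.

- **Flaps opened:** both were swung to about 2.45 rad.
- **Bars:** all three were fed into collets of their own, and each was pressed against the depth stop with about 28–38 N. In the last picture the outer ends stand 60.0, 61.4 and 60.3 mm out of the mouths, against a target of 60.
- **Lever:** I measured only about 1.18 rad of turn, so if it started fully open it would be short of the required 1.3. A second, gentle push met a solid stop at 13–16 N with no movement, and it should need only 1–2 N to move. I take this to mean it is at its end stop and began partly turned, but I could not read the joint itself.
- **Flaps closed:** both are shut to about 0.05 rad, and the carton is empty.
- **Bystanders:** the jar, tub and screwdriver look untouched.
- **End state:** the arm was clear of everything at hand-in, at about 33 s of the 210 s.

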